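# Clip a flat blank into the bench jig

### The job

Lift the sprung clip of the blue jig by its red knob until it stays up by itself, slide the flat aluminium blank along the bed between the steel rails until its end is fully home against the brass stop screw in the yellow block, then lower the clip onto the blank and let go. Be gentle: do not ram the screw, do not let the clip snap down, do not press it hard onto the blank, and leave the other things on the bench where they are.

Things in the scene. Friction and masses are not known exactly. Their poses are not given: they have to be found in the camera images.
- blank_center (a point): Centre (half-way up) of the loose blank, a flat aluminium plate 110 x 40 x 6 mm (its own x, y, z), about 75 g, three dark round marks on top; its two ends are alike and either may go in first. It starts flat on the wooden rest, its long edges overhanging the rest by 8 mm each side, so that they can be pinched from above.
- rest: Fixed wooden rest block, 75 x 24 x 28 mm (x, y, z), under the blank at the start, long side along the blank's. Origin: centre of its underside, on the table.
- jig: Fixed blue jig; the blank is slid in along its +x. Origin: on the table, under the channel's middle line. Bed top 30 mm above the table: a tongue 24 mm wide from x = -105 to -20 mm, then 80 mm wide from x = -20 to 85 mm. A blank on the tongue overhangs it 8 mm each side.
- bed_mouth (a point): Point on the bed's top, on the middle line, 20 mm from the jig's origin towards -x, where the channel begins: two steel rails, 5 mm high, 43 mm apart inside, from here (2 mm farther in) on for 52 mm. Their flared mouth begins 7 mm before this point, about 50 mm wide there.
- stop_block (a point): Middle of the foot of the yellow stop block's face towards the blank, 3 mm above the bed. Block 14 x 26 x 12 mm, fixed between the rails, face square to the jig's x, 34 to 40 mm from the jig's origin along +x; axes as the jig's. A brass stop screw (7 mm thick) sticks out of the face by 4 to 24 mm, set anew each time, not measured; the blank's end must meet its tip.
- clip_hinge (a point): Middle of the clip's hinge pin, which lies along the jig's y, 60 mm from the jig's origin along x and 48 mm above the table.
- clip_knob (a point): Centre of the clip's red knob, a cylinder 18 mm in diameter, 22 mm long, lying along the jig's y. Clip quite shut: 100 mm from the hinge towards the jig's -x and 27 mm above it (75 mm above the table); it swings about the hinge at 104 mm radius. Pinch its flat ends from above; it turns between the fingers as the clip swings. The arm is 14 mm wide.
- clip (a joint): Clip angle, rad: 0 shut (foot 2 mm above the empty bed), 1.2 fully up. Over-centre spring: pulls down below about 0.62, pushes up above, about 4 N at the knob at either end. Let go above 0.7 it stays up; below 0.55 it snaps down. Its rubber foot, a roller of 10 mm diameter 65 mm from the hinge, rests on a 6 mm blank at about 0.06, pressing with about 7 N.
- sprocket: Dark steel sprocket, 112 mm across the teeth, 6 mm thick, lying flat. A bystander, to be left alone. Origin: centre of its underside.
- disc: Green grinding disc, 100 mm across, 4 mm thick, lying flat. A bystander, to be left alone. Origin: centre of its underside.
- spanner: Steel spanner lying flat, about 180 mm long. A bystander, to be left alone. Origin: centre of its underside.
- bearing: Steel bearing ring, 42 mm across, 14 mm high. A bystander, to be left alone. Origin: centre of its underside.
- pan: Black plastic bowl, 120 mm across, 50 mm high. A bystander, to be left alone. Origin: centre of its underside.
- brickbox: Brick-red closed box, 50 x 120 x 40 mm. A bystander, to be left alone. Origin: centre of its underside.
- shaft: Stepped steel shaft with gears standing on end, 64 mm across, 90 mm high. A bystander, to be left alone. Origin: centre of its underside.
- offcut: Dark steel offcut, 75 x 50 x 8 mm, lying on the table; not the blank. A bystander, to be left alone. Origin: centre of its underside.
Mind the look-alikes: they are no part of the job. Of the things like the part that bears blank_center, leave any that is green or purple; of the rest the smaller one is meant.

How it is judged:
On the way, in this order (a step that is already met when the one before it is completed fails the run):
1. the clip is up and stays up (value of joint clip above 1.1 rad and contact force between the fingers and clip below 0.1 N), for 0.2 s.
2. the blank is home against the stop screw, flat on the bed, with the clip still up (distance between blank_center and screw_c0 between 0.0685 and 0.0715 m and y of blank_center in the frame of stop_block between -0.007 and 0.007 m and z of blank_center in the frame of stop_block between -0.0015 and 0.0015 m and angle between the x axis of blank_center and the x axis of stop_block, either way round below 0.13 rad and angle between blank_center's own z axis and vertical below 0.04 rad and value of joint clip above 1 rad), for 0.2 s.
At the end, for the whole second after the job is handed in: The blank lies flat on the jig's bed between the rails, its end within 1.5 mm of the stop screw's tip, its centre within 7 mm of the middle line sideways, and the shut clip's foot presses on it with more than 2 N (clip angle 0.03 to 0.1); blank and clip are released and at rest (distance between blank_center and screw_c0 between 0.0685 and 0.0715 m and y of blank_center in the frame of stop_block between -0.007 and 0.007 m and z of blank_center in the frame of stop_block between -0.0015 and 0.0015 m and angle between the x axis of blank_center and the x axis of stop_block, either way round below 0.13 rad and angle between blank_center's own z axis and vertical below 0.04 rad and value of joint clip between 0.03 and 0.1 rad and contact force between clip and blank above 2 N and linear speed of blank below 0.01 m/s and contact force between the fingers and blank below 0.1 N and contact force between the fingers and clip below 0.1 N); the robot touches nothing.
It fails at once if the blank is pushed against the stop screw with more than 15 N (contact force between blank and stop above 15 N).
It fails at once if the clip is pressed on the blank with more than 25 N (contact force between clip and blank above 25 N).
It fails at once if the clip snaps down (faster than 2.5 rad/s) (velocity of joint clip below -2.5 rad/s).
It fails at once if another thing on the bench is moved by more than 20 mm (distance of any of sprocket, disc, spanner, bearing, pan, brickbox, shaft, offcut from where it was at the start of the episode above 0.02 m).
It also fails if it takes over 72 s, if anything falls off the work surface, if the arm or the gripper's body presses on something with over 40 N, if the wrist force passes 120 N, or if a joint passes its speed limit or range.

### The arm

A 6-joint arm with a two-finger parallel gripper is mounted at the origin on the work surface. World frame = base frame: x ahead of the robot, y to its left, z up, the work surface at z = 0. Lengths are in m, angles in rad, forces in N, time in s.
With the tool pointing down it reaches from about 0.35 to 0.975 m from the base axis. Payload 4.9 kg.
Tool frame: the origin (TCP) lies between the finger pads; the fingertips stand 17 mm ahead of it and the grasp point (between the pads) lies 2 mm behind it; z points along the fingers, y is the direction in which the jaws open and shut (so a half turn about z gives the same grasp; the last joint's range is limited). The gripper opens to 85 mm and grips with 20 to 120 N. Pads are 22 mm wide; open, the fingers measure 114 mm over their backs; the gripper's body (76 mm by 85 mm) begins 54 mm behind the grasp point. The pads swing forward as they close: fully open they stand 13 mm farther back than shut.
Start: joints at [-1.31, 0.053, 1.613, -0, 1.476, -0.119], TCP at [0.232, -0.58, 0.212] pointing down, gripper open.
Joint ranges: [-3.01, 3.01], [-1.01, 2.22], [0.06, 2.58], [-1.02, 4.17], [0.09, 2.62], [-3.14, 3.14]. Speed limits (rad/s): [2.57, 2.57, 3.14, 3.14, 3.14, 3.14].

### API

Orientations are given as a unit quaternion [w, x, y, z].
In Python, from plant import state, grab_frame, camera_model, job_done, find_in, silhouettes, landmark_of gives the robot as it stands.
- The arm moves only by the shell command python3 -m crank 'ROWS'. ROWS is JSON, a list of rows, each an object with "angular": the turn, a rotation vector about the tool's x, y, z each as a share of 5 degrees, from -1 to 1, a list of three; "delta_pos": the shift along the tool's x, y, z each as a share of 3 cm, from -1 to 1, a list of three; "gripper": the opening, from 0 (shut) to 1 (fully open). In form: [{"angular": [ax, ay, az], "delta_pos": [tx, ty, tz], "gripper": gripper}, ...]. A call has 1 to 12 rows; each row shifts and turns the commanded pose from where the row before left it, along the tool's axes as they then stand; what a row does not reach is not made up. A row lasts 1/8 s, in which the tool goes at most 62.5 mm and 10.7 degrees, less where a joint would pass 70% of its speed; a pose out of reach is approached as far as the arm can. A call with a number of a shift or a turn outside -1 to 1 is refused whole. A call with a gripper value outside its range is refused whole. The fingers move at their own pace and stop on an object; the grip force is fixed at half the most. Time passes only in rows, so rows that do not move let the fingers close. It gives the time, the measured TCP pose, the force and the opening at its end, in the units of the state.
- state(): the state, without advancing time (a new reading comes with each control period).
- grab_frame(name): name is "side" or "top" or "wrist"; returns the picture (384x512x3 uint8, red, green, blue); there is no depth.
- camera_model(name): a dict with "camera_matrix" (3x3 intrinsics, pixels), "rvec" (rotation vector, rad) and "tvec" (3), from world to camera coordinates, as OpenCV has them; the wrist camera has in their place "mount" (4x4, takes a point from camera to tool coordinates, whose origin is the TCP and whose axes are the flange's). Camera axes: x right, y down, z forward; pixel columns grow to the right and rows downward; lengths in m; the calibration is good to about 2 mm. The wrist camera is an equidistant fisheye: a pixel r from the principal point sees the ray r / f radians off the axis. A picture is of the moment at which its call begins: read the wrist's pose just before it. camera_model takes no time and is no camera call.
- job_done(): hands the job in, once; it reports no verdict.
Trained networks look in the newest picture that a camera, given by its name, has taken for a name from the list of things; names that differ only in an ending like _2 or _b are one class to them, and where a whole thing is asked for, a point or a joint stands for the part that bears it (a point fixed in the world has none). Each returns a list of dicts, best first, with "conf" (0 to 1); they miss things now and then, are a little off and sometimes report something else, mostly with a low value. They report only what shows in the picture. A call takes as long as a camera call. They do not tell look-alikes from the thing itself.
- find_in(camera, target): "bbox" ([left, top, right, bottom] in pixels, round what is visible of it).
- silhouettes(camera, target): "mask" (384x512 bool, what is visible of it) and "bbox" ([left, top, right, bottom] in pixels, round what is visible of it).
- landmark_of(camera, target): "pixel" ([column, row] in pixels: a listed point, or the origin of a listed thing).
The state is a dict: "time": time; "joint_pos": joint angles; "joint_vel": joint speeds; "joint_efforts": joint torques, N m; "tool_pos": TCP position; "tool_rot": TCP orientation; "contact_force": force on the tool from outside, world axes, zero at the start; "ft_torque": the same for the moment, N m; "gripper_width": opening from 0.0 (shut) to 1.0 (fully open).
Only numpy, scipy, OpenCV 4.12 (cv2) and the standard library are available. Lean on these libraries where they do the work, as an engineer would, in place of code of your own. Each camera call takes 0.05 s, during which the arm holds its last target.

## Working session

There is one attempt and no reset: what is moved stays moved. The work goes in short steps, Python scripts to look and compute and a shell command to move; the robot and the scene stay as the last step left them, time stands still between calls to the robot, and variables do not carry over. Pictures are saved under pics/ and viewed, and the job is handed in when it is done.

```bash
mkdir -p pics; ls
python3 - <<'E'
from plant import *
import cv2
print(state())
for n in ["side","top","wrist"]:
    f=grab_frame(n); cv2.imwrite(f"pics/{n}0.png",f[:,:,::-1]); print(n,camera_model(n))
E
```

```text
pics
{'time': 0.0, 'joint_pos': array([-1.31002635e+00,  5.33285512e-02,  1.61430295e+00,  6.71574873e-06,
        1.47597669e+00, -1.18993092e-01]), 'joint_vel': array([ 0.00021387, -0.00033576, -0.001356  ,  0.00181947, -0.00116306,
       -0.0014862 ]), 'joint_efforts': array([ 5.02538533e-04, -3.93672574e+01, -3.70183182e+01, -7.58809676e-06,
        7.04180144e-03, -1.71586845e-05]), 'tool_pos': array([ 0.23152276, -0.57982597,  0.21027525]), 'tool_rot': array([-1.00547522e-03,  9.82026164e-01,  1.88742146e-01, -6.80453178e-05]), 'contact_force': array([ 1.26638643,  0.35711518, -0.38622889]), 'ft_torque': array([-0.00227314,  0.02430358, -0.01865453]), 'gripper_width': 1.0018401351842394}
side {'camera_matrix': array([[478.66753618,   0.        , 253.04088431],
       [  0.        , 478.66753618, 186.47438125],
       [  0.        ,   0.        ,   1.        ]]), 'rvec': array([ 2.11851093, -0.23855199,  0.15741524]), 'tvec': array([-0.50855196,  0.12227012,  1.15651903])}
top {'camera_matrix': array([[377.75383974,   0.        , 254.05656217],
       [  0.        , 377.75383974, 189.56026428],
       [  0.        ,   0.        ,   1.        ]]), 'rvec': array([ 2.20555061, -2.16114169,  0.04293333]), 'tvec': array([0.02731068, 0.53149188, 1.26775373])}
wrist {'camera_matrix': array([[297.31863964,   0.        , 258.3063614 ],
       [  0.        , 297.31863964, 191.86837227],
       [  0.        ,   0.        ,   1.        ]]), 'mount': array([[-3.16942487e-04, -9.64946400e-01, -2.62446841e-01,
         6.61261509e-02],
       [ 9.99999947e-01, -2.85211297e-04, -1.58999269e-04,
         7.20725679e-04],
       [ 7.85729680e-05, -2.62446878e-01,  9.64946439e-01,
        -1.62061467e-01],
       [ 0.00000000e+00,  0.00000000e+00,  0.00000000e+00,
         1.00000000e+00]])}
```

View pics/top0.png

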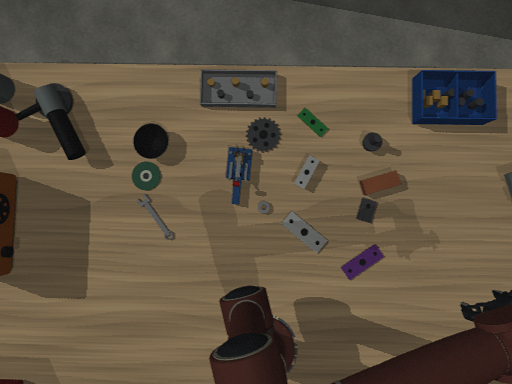

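View pics/side0.png

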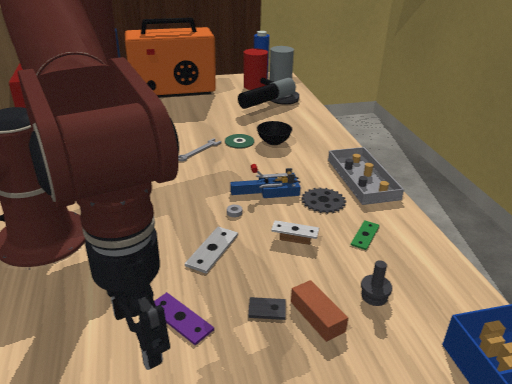

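View pics/wrist0.png

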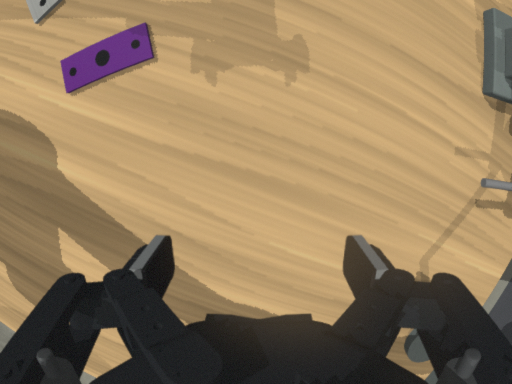

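The top view shows the white plates: the smaller is at (307,171), on the wooden rest. The larger one at (305,232) lies on the table, and the green (313,122) and purple (362,262) plates are decoys. The jig is at about (238,172), with its red knob at (236,184) pointing toward the robot. I choose (307,171), then check it in a close crop and measure.

```bash
cat > h.py <<'E'
import numpy as np, cv2
from scipy.spatial.transform import Rotation as R
from plant import *
def q2m(q): return R.from_quat([q[1],q[2],q[3],q[0]]).as_matrix()
def fixed(n):
    m=camera_model(n); Rm=cv2.Rodrigues(np.array(m["rvec"]))[0]; t=np.array(m["tvec"]); return m["camera_matrix"],Rm,t
def ray(n,p,st=None):
    if n=="wrist":
        m=camera_model(n); K=m["camera_matrix"]; M=m["mount"]; d=np.array([(p[0]-K[0,2])/K[0,0],(p[1]-K[1,2])/K[1,1]])
        th=np.hypot(*d); v=np.array([*(d/max(th,1e-9)*np.sin(th)),np.cos(th)])
        T=q2m(st["tool_rot"]); return T@M[:3,3]+st["tool_pos"], T@M[:3,:3]@v
    K,Rm,t=fixed(n); v=np.linalg.inv(K)@np.array([p[0],p[1],1]); return -Rm.T@t, Rm.T@(v/np.linalg.norm(v))
def onz(n,p,z,st=None):
    o,d=ray(n,p,st); return o+d*(z-o[2])/d[2]
def proj(n,P,st=None):
    P=np.array(P,float)
    if n=="wrist":
        m=camera_model(n); K=m["camera_matrix"]; M=m["mount"]; T=q2m(st["tool_rot"])
        c=M[:3,:3].T@(T.T@(P-st["tool_pos"])-M[:3,3]); r=np.hypot(c[0],c[1]); th=np.arctan2(r,c[2])
        return K[:2,2]+K[0,0]*th*c[:2]/max(r,1e-9)
    K,Rm,t=fixed(n); c=K@(Rm@P+t); return c[:2]/c[2]
def tri(rs):
    A=sum(np.eye(3)-np.outer(d,d) for o,d in rs); b=sum((np.eye(3)-np.outer(d,d))@o for o,d in rs)
    return np.linalg.solve(A,b)
E
python3 - <<'E'
from h import *
for n in ["top","side"]:
    f=grab_frame(n)
    if n=="top": c=f[110:230,190:350]; cv2.imwrite("pics/crop1.png",cv2.resize(c,None,fx=5,fy=5,interpolation=cv2.INTER_CUBIC)[:,:,::-1])
    else: c=f[150:260,180:340]; cv2.imwrite("pics/crop2.png",cv2.resize(c,None,fx=5,fy=5,interpolation=cv2.INTER_CUBIC)[:,:,::-1])
    for k in ["blank_center","rest","jig","bed_mouth","stop_block","clip_hinge","clip_knob"]:
        print(n,k,[(np.round(x["pixel"],1).tolist(),round(x["conf"],2)) for x in landmark_of(n,k)[:5]])
print(state()["time"])
E
```

```text
top blank_center [([302.2, 232.1], 0.93), ([305.5, 174.3], 0.79), ([360.5, 259.2], 0.64), ([310.6, 124.9], 0.6)]
top rest []
top jig [([242.3, 171.7], 0.94), ([369.2, 144.3], 0.52)]
top bed_mouth [([238.9, 178.9], 0.7), ([154.0, 218.5], 0.66)]
top stop_block [([237.1, 178.6], 0.34)]
top clip_hinge []
top clip_knob [([235.7, 181.7], 0.54)]
side blank_center [([297.4, 229.0], 0.86), ([214.3, 247.0], 0.86), ([366.3, 235.2], 0.8), ([182.6, 314.3], 0.57)]
side rest [([293.4, 237.6], 0.74), ([266.8, 312.5], 0.41)]
side jig [([267.6, 190.8], 0.66)]
side bed_mouth [([257.8, 182.8], 0.68)]
side stop_block [([283.9, 180.2], 0.52)]
side clip_hinge [([282.8, 177.0], 0.58)]
side clip_knob [([253.5, 165.9], 0.77), ([256.4, 181.8], 0.69), ([374.2, 293.2], 0.27)]
0.95
```

View pics/crop1.png

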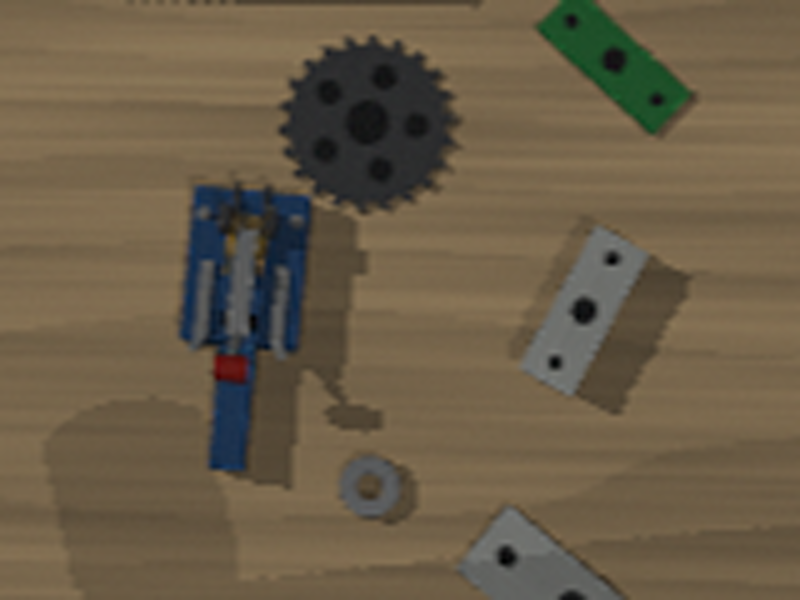

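View pics/crop2.png

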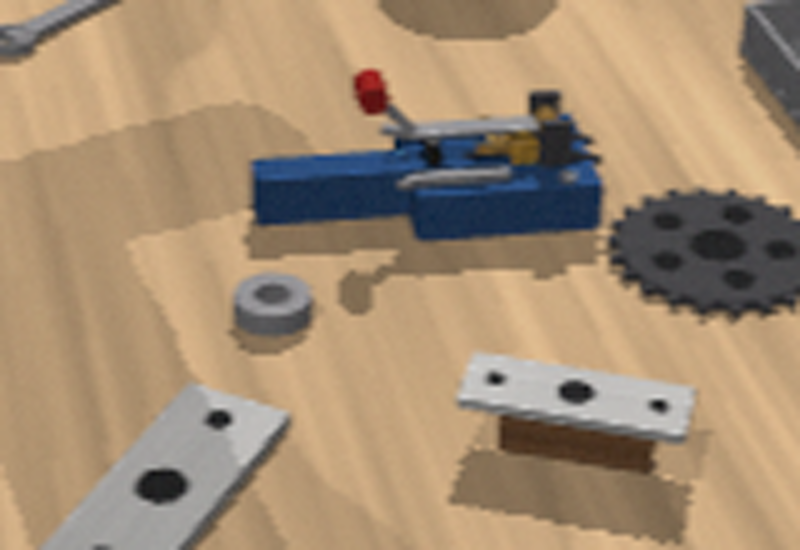

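The crops confirm it: the small white plate sits on the brown rest, at top crop (583,310) and side crop (575,392). The jig axis runs from the tongue end at (228,470) up to the far end at (253,192), and the knob is at (231,369). Next I compute poses from these.

Run:
```python
from h import *
T=lambda u,v:((u+.5)/5-.5+190,(v+.5)/5-.5+110)
S=lambda u,v:((u+.5)/5-.5+180,(v+.5)/5-.5+150)
far=(onz("top",T(195,187),.03)+onz("top",T(311,198),.03))/2
near=(onz("top",T(210,469),.03)+onz("top",T(245,472),.03))/2
print("far",far,"near",near,np.linalg.norm(far-near)); d=(far-near);d/=np.linalg.norm(d);print("jig yaw",np.degrees(np.arctan2(d[1],d[0])),"origin",near+d*.105, far-d*.085)
k=tri([ray("top",T(231,369)),ray("side",S(371,92))]);print("knob tri",k, onz("top",T(231,369),.075))
b=[onz("top",T(*p),.034) for p in [(597,224),(649,257),(573,396),(521,367)]]
print("blank corners",np.round(b,4)); print(np.mean(b,0), [np.linalg.norm(b[i]-b[(i+1)%4]) for i in range(4)])
e=(b[0]+b[1]-b[2]-b[3])/2; print("blank yaw",np.degrees(np.arctan2(e[1],e[0])))
print("centre mark", onz("top",T(583,310),.034), tri([ray("top",T(583,310)),ray("side",S(575,392))]))
m1,m2=onz("top",T(612,258),.034),onz("top",T(555,363),.034); e=m1-m2; print("yaw marks",np.degrees(np.arctan2(e[1],e[0])),(m1+m2)/2)
for n,p,z in [("bearing",T(370,485),.014),("sprocket",T(368,122),.006)]: print(n,onz("top",p,z))
# side check of tongue/ far corners
s1=onz("side",S(252,160),.03);print("side near-corner",s1, onz("side",S(600,180),.03))
```

```text
far [0.66951244 0.08766735 0.03      ] near [0.48123562 0.1004452  0.03      ] 0.18870992042069493
jig yaw -3.8825579092666036 origin [0.58599464 0.09333548 0.03      ] [0.58470752 0.09342284 0.03      ]
knob tri [0.5464778  0.09660444 0.07519089] [0.54626549 0.09666541 0.075     ]
blank corners [[ 0.6517 -0.1442  0.034 ]
 [ 0.63   -0.1793  0.034 ]
 [ 0.5356 -0.1297  0.034 ]
 [ 0.5544 -0.0947  0.034 ]]
[ 0.59292188 -0.13699181  0.034     ] [np.float64(0.04120361914775987), np.float64(0.10661581079495408), np.float64(0.03967698725524514), np.float64(0.10915101408052871)]
blank yaw -27.349200956509115
centre mark [ 0.59347574 -0.13561464  0.034     ] [ 0.59303419 -0.13549901  0.03394221]
yaw marks -27.517329827814205 [ 0.59319348 -0.13597798  0.034     ]
bearing [0.47369225 0.00457672 0.014     ]
sprocket [0.72397909 0.01074873 0.006     ]
side near-corner [0.48323559 0.11250062 0.03      ] [0.66711444 0.05265438 0.03      ]
```

```bash
cat >> h.py <<'E'
JO=np.array([0.5855,0.0934,0.0]); JY=np.radians(-3.9)
def j2w(p,o=None):
    c,s=np.cos(JY),np.sin(JY); return (JO if o is None else o)+np.array([c*p[0]-s*p[1],s*p[0]+c*p[1],p[2]])
def w2j(P):
    c,s=np.cos(JY),np.sin(JY); d=np.array(P)-JO; return np.array([c*d[0]+s*d[1],-s*d[0]+c*d[1],d[2]])
def go(P,yawdeg):
    st=state(); T=q2m(st["tool_rot"]); y=np.degrees(np.arctan2(T[1,0],T[0,0]))
    a=y-yawdeg; print("t",round(st["time"],2),"pos",np.round(st["tool_pos"],4),"yaw",round(y,2),"tilt",np.round(np.degrees(np.arccos(-T[2,2])),2),"j",np.round(w2j(st["tool_pos"]),4), "q6",round(st["joint_pos"][5],2))
    print(" turn z rows of 5deg:",round(a/5,2)," shift units (3cm) now:",np.round(T.T@(P-st["tool_pos"])/.03,2))
    Y=np.radians(yawdeg); Tn=np.array([[np.cos(Y),np.sin(Y),0],[np.sin(Y),-np.cos(Y),0],[0,0,-1]])
    print(" shift units after turn:",np.round(Tn.T@(P-st["tool_pos"])/.03,2))
E
python3 -m crank '[{"angular":[0,0,0.86],"delta_pos":[0,-0.9,0],"gripper":0.6},{"angular":[0,0,0.86],"delta_pos":[0,-0.9,0],"gripper":0.6},{"angular":[0,0,0.86],"delta_pos":[0,-0.9,0],"gripper":0.6},{"angular":[0,0,0.86],"delta_pos":[0,-0.9,0],"gripper":0.6},{"angular":[0,0,0.86],"delta_pos":[0,-0.9,0],"gripper":0.6},{"angular":[0,0,0.86],"delta_pos":[0,-0.9,0],"gripper":0.6}]'
python3 -c "
from h import *
go(j2w([-.040,0,.15]),-3.9)"
```

```text
time: 1.7
tool_pos: [0.2008, -0.4219, 0.2116]
tool_rot: [0.0, 0.999, -0.037, 0.0]
contact_force: [0.5, 0.7, -0.7]
gripper_width: 0.599
t 1.7 pos [ 0.2008 -0.4219  0.2116] yaw -4.2 tilt 0.01 j [-0.3487 -0.5403  0.2116] q6 0.36
 turn z rows of 5deg: -0.06  shift units (3cm) now: [ 10.2  -18.06   2.05]
 shift units after turn: [ 10.29 -18.01   2.05]
```

```bash
python3 -m crank '[{"angular":[0,0,-0.06],"delta_pos":[0.8,-1,0],"gripper":0.6},{"angular":[0,0,0],"delta_pos":[0.8,-1,0],"gripper":0.6},{"angular":[0,0,0],"delta_pos":[0.8,-1,0],"gripper":0.6},{"angular":[0,0,0],"delta_pos":[0.8,-1,0],"gripper":0.6},{"angular":[0,0,0],"delta_pos":[0.8,-1,0],"gripper":0.6},{"angular":[0,0,0],"delta_pos":[0.8,-1,0],"gripper":0.6},{"angular":[0,0,0],"delta_pos":[0.8,-1,0],"gripper":0.6},{"angular":[0,0,0],"delta_pos":[0.8,-1,0],"gripper":0.6},{"angular":[0,0,0],"delta_pos":[0.8,-1,0],"gripper":0.6},{"angular":[0,0,0],"delta_pos":[0.5,-1,0],"gripper":0.6},{"angular":[0,0,0],"delta_pos":[0.5,-1,0],"gripper":0.6},{"angular":[0,0,0],"delta_pos":[0.5,-1,0],"gripper":0.6}]'
python3 -c "
from h import *
go(j2w([-.040,0,.15]),-3.9)"
```

```text
time: 3.2
tool_pos: [0.4856, -0.0796, 0.2117]
tool_rot: [0.0, 0.999, -0.033, 0.0]
contact_force: [-0.5, 0.3, 0.2]
gripper_width: 0.601
t 3.2 pos [ 0.4856 -0.0796  0.2117] yaw -3.73 tilt 0.03 j [-0.0879 -0.1794  0.2117] q6 1.32
 turn z rows of 5deg: 0.03  shift units (3cm) now: [ 1.61 -5.98  2.06]
 shift units after turn: [ 1.6  -5.98  2.06]
```

```bash
python3 -m crank '[{"angular":[0,0,0],"delta_pos":[0.3,-1,0],"gripper":0.6},{"angular":[0,0,0],"delta_pos":[0.3,-1,0],"gripper":0.6},{"angular":[0,0,0],"delta_pos":[0.3,-1,0],"gripper":0.6},{"angular":[0,0,0],"delta_pos":[0.3,-1,0.3],"gripper":0.6},{"angular":[0,0,0],"delta_pos":[0.3,-1,0.6],"gripper":0.6},{"angular":[0,0,0],"delta_pos":[0.2,-0.9,0.6],"gripper":0.6},{"angular":[0,0,0],"delta_pos":[0,0,0],"gripper":0.6}]'
python3 - <<'E'
from h import *
go(j2w([-.040,0,.15]),-3.9)
st=state();f=grab_frame("wrist");cv2.imwrite("pics/w1.png",f[:,:,::-1])
for k in ["clip_knob","blank_center","bed_mouth","clip_hinge","stop_block","jig"]:
    for x in landmark_of("wrist",k)[:2]:
        z={"clip_knob":.075,"blank_center":.031,"bed_mouth":.03,"clip_hinge":.048,"stop_block":.033,"jig":0}[k]
        P=onz("wrist",x["pixel"],z,st); print(k,np.round(x["pixel"],1),round(x["conf"],2),np.round(P,4),np.round(w2j(P),4))
E
```

```text
time: 4.08
tool_pos: [0.5465, 0.0939, 0.1645]
tool_rot: [0.0, 1.0, -0.031, -0.002]
contact_force: [-0.5, 0.6, -0.7]
gripper_width: 0.598
t 4.08 pos [0.5465 0.0939 0.1645] yaw -3.6 tilt 0.21 j [-0.039  -0.0022  0.1645] q6 1.67
 turn z rows of 5deg: 0.06  shift units (3cm) now: [-0.03 -0.07  0.49]
 shift units after turn: [-0.03 -0.07  0.48]
clip_knob [255.2 188.5] 0.86 [0.5473 0.0958 0.075 ] [-0.0383 -0.0002  0.075 ]
blank_center [422.6 274. ] 0.73 [ 0.408  -0.1121  0.031 ] [-0.1631 -0.2171  0.031 ]
blank_center [502.1 298. ] 0.61 [ 0.3235 -0.2993  0.031 ] [-0.2347 -0.4097  0.031 ]
bed_mouth [253.1 160. ] 0.93 [0.5653 0.0972 0.03  ] [-0.0204  0.0024  0.03  ]
bed_mouth [454.6 131.4] 0.65 [ 0.5899 -0.1378  0.03  ] [ 0.0201 -0.2303  0.03  ]
clip_hinge [256.2  78.6] 0.86 [0.6446 0.0889 0.048 ] [ 0.0593 -0.0005  0.048 ]
stop_block [253.7  99.2] 0.45 [0.626  0.0926 0.033 ] [0.0405 0.0019 0.033 ]
stop_block [254.7  75.6] 0.42 [0.6494 0.0901 0.033 ] [0.064  0.0011 0.033 ]
jig [258.  135.4] 0.92 [0.5874 0.0909 0.    ] [ 0.0021 -0.0024  0.    ]
jig [321.8  11.1] 0.48 [0.7268 0.0111 0.    ] [ 0.1466 -0.0725  0.    ]
```

View pics/w1.png

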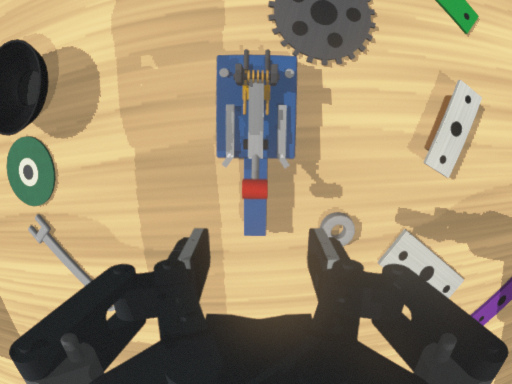

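The wrist picture shows the knob at (255,188) under the jaws and the jig square to the tool. Its measured position matches the estimate within 2 mm, so I descend and pinch.

```bash
python3 -m crank '[{"angular":[0,0,0.06],"delta_pos":[0,-0.07,0.6],"gripper":0.6},{"angular":[0,0,0],"delta_pos":[0,0,0.6],"gripper":0.6},{"angular":[0,0,0],"delta_pos":[0,0,0.6],"gripper":0.6},{"angular":[0,0,0],"delta_pos":[0,0,0.6],"gripper":0.6},{"angular":[0,0,0],"delta_pos":[0,0,0.6],"gripper":0.6},{"angular":[0,0,0],"delta_pos":[0,0,0],"gripper":0.6},{"angular":[0,0,0],"delta_pos":[0,0,0],"gripper":0.6}]'
python3 -c "
from h import *
go(j2w([-.040,0,.073]),-3.9)"
```

```text
time: 5.3
tool_pos: [0.5481, 0.0948, 0.0769]
tool_rot: [-0.0, 0.999, -0.035, 0.0]
contact_force: [0.0, 0.2, 1.0]
gripper_width: 0.604
t 5.3 pos [0.5481 0.0948 0.0769] yaw -4.04 tilt 0.05 j [-0.0374 -0.0012  0.0769] q6 1.68
 turn z rows of 5deg: -0.03  shift units (3cm) now: [-0.09 -0.04  0.13]
 shift units after turn: [-0.09 -0.04  0.13]
```

```bash
python3 -m crank '[{"angular":[0,0,0],"delta_pos":[0,0,0],"gripper":0.3},{"angular":[0,0,0],"delta_pos":[0,0,0],"gripper":0.2},{"angular":[0,0,0],"delta_pos":[0,0,0],"gripper":0.1},{"angular":[0,0,0],"delta_pos":[0,0,0],"gripper":0},{"angular":[0,0,0],"delta_pos":[0,0,0],"gripper":0}]'
python3 - <<'E'
from h import *
go(j2w([-.040,0,.073]),-3.9)
f=grab_frame("wrist");cv2.imwrite("pics/w2.png",f[:,:,::-1])
E
```

```text
time: 5.92
tool_pos: [0.5476, 0.0947, 0.0765]
tool_rot: [0.0, 0.999, -0.035, -0.0]
contact_force: [0.4, -0.8, -0.1]
gripper_width: -0.002
t 5.92 pos [0.5476 0.0947 0.0765] yaw -4.04 tilt 0.0 j [-0.0379 -0.0012  0.0765] q6 1.68
 turn z rows of 5deg: -0.03  shift units (3cm) now: [-0.07 -0.04  0.12]
 shift units after turn: [-0.07 -0.04  0.12]
```

View pics/w2.png

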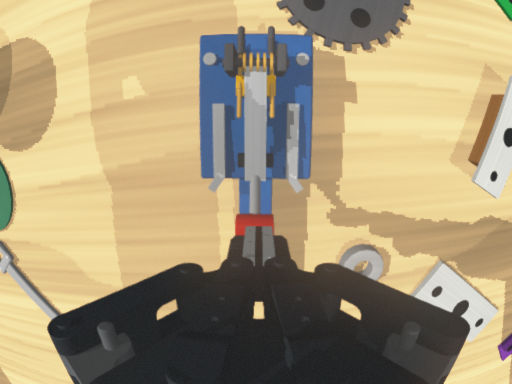

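The jaws shut to nothing at about (258,232), with the red knob just beyond them at (254,225). I missed the knob, so I compare positions.

Run:
```python
from h import *
st=state()
for x in landmark_of("wrist","clip_knob"): print(x); print(w2j(onz("wrist",x["pixel"],.075,st)))
T=q2m(st["tool_rot"])
for z in [-.017,0,.002,.017]:
  print(z,proj("wrist",st["tool_pos"]+T@[0,0,z],st))
f=grab_frame("side");c=f[130:230,200:340]; cv2.imwrite("pics/s2.png",cv2.resize(c,None,fx=5,fy=5,interpolation=cv2.INTER_CUBIC)[:,:,::-1])
f=grab_frame("top");c=f[110:230,190:350]; cv2.imwrite("pics/t2.png",cv2.resize(c,None,fx=5,fy=5,interpolation=cv2.INTER_CUBIC)[:,:,::-1])
```

```text
{'pixel': [253.2, 226.9], 'conf': 0.82}
[-0.0373927  0.001089   0.075    ]
-0.017 [257.00939936 240.6319822 ]
0 [257.12537781 228.61048615]
0.002 [257.13772671 227.33596547]
0.017 [257.22294941 218.56847025]
```

View pics/s2.png

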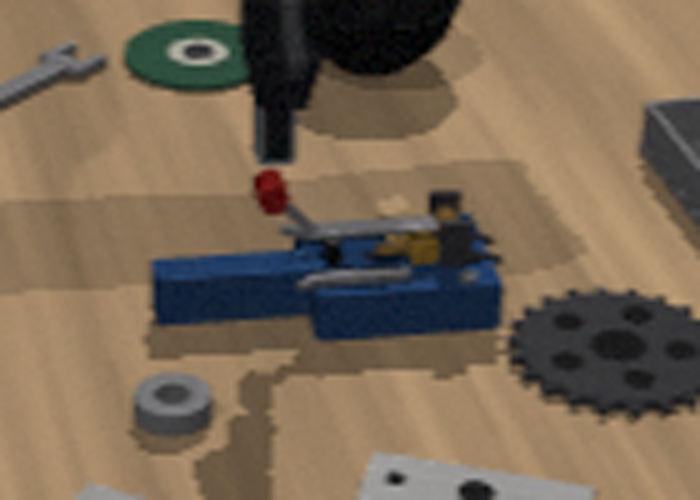

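View pics/t2.png

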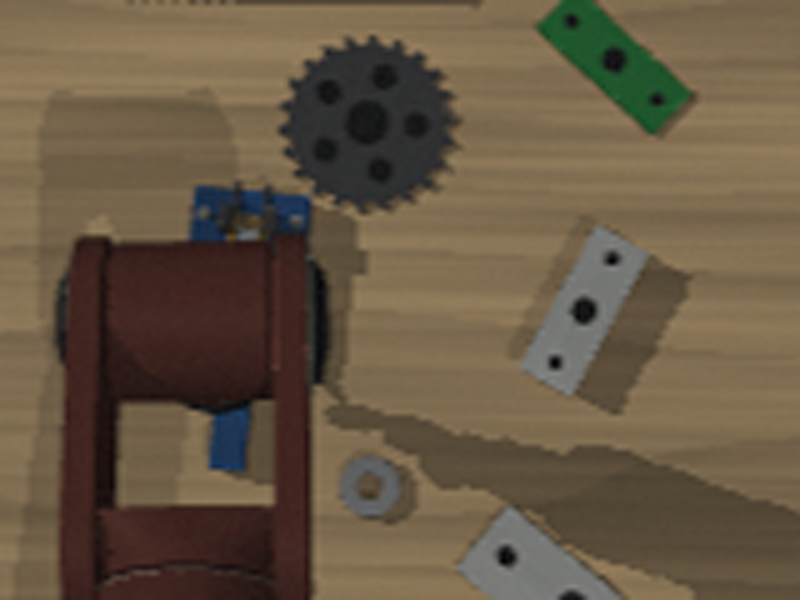

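Run:
```python
from h import *
st=state();T=q2m(st["tool_rot"])
S=lambda u,v:((u+.5)/5-.5+200,(v+.5)/5-.5+130)
print(S(275,160),S(271,192))
for z in [0,.017]: print("tcp+",z,proj("side",st["tool_pos"]+T@[0,0,z]))
for z in [.05,.06,.075,.09,.1]: print(z,proj("side",j2w([-.038,0,z])))
print(proj("wrist",j2w([-.038,0,.075]),st),st["tool_pos"],st["contact_force"])
x=[ray("wrist",[254,225],st),ray("side",S(271,192))];print(w2j(tri(x)))
x=[ray("side",S(275,160)),];
```

```text
(254.6, 161.6) (253.8, 168.0)
tcp+ 0 [254.2931376  167.88444312]
tcp+ 0.017 [254.17263895 173.25845645]
0.05 [253.98755044 175.99855525]
0.06 [254.0568951  172.87167312]
0.075 [254.16196248 168.1339858 ]
0.09 [254.26831083 163.33853763]
0.1 [254.33993298 160.10895904]
[255.06279195 227.87184919] [0.54763035 0.09475093 0.07646989] [ 0.17667554  0.13249394 -0.1918112 ]
[-0.03769446  0.00106964  0.07420555]
```

Run:
```python
from h import *
st=state()
f=grab_frame("wrist");c=f[170:310,170:350]; cv2.imwrite("pics/w3.png",cv2.resize(c,None,fx=4,fy=4,interpolation=cv2.INTER_CUBIC)[:,:,::-1])
f=grab_frame("side");c=f[80:230,180:320]; cv2.imwrite("pics/s3.png",cv2.resize(c,None,fx=4,fy=4,interpolation=cv2.INTER_CUBIC)[:,:,::-1])
```

```text
(no output)
```

View pics/w3.png

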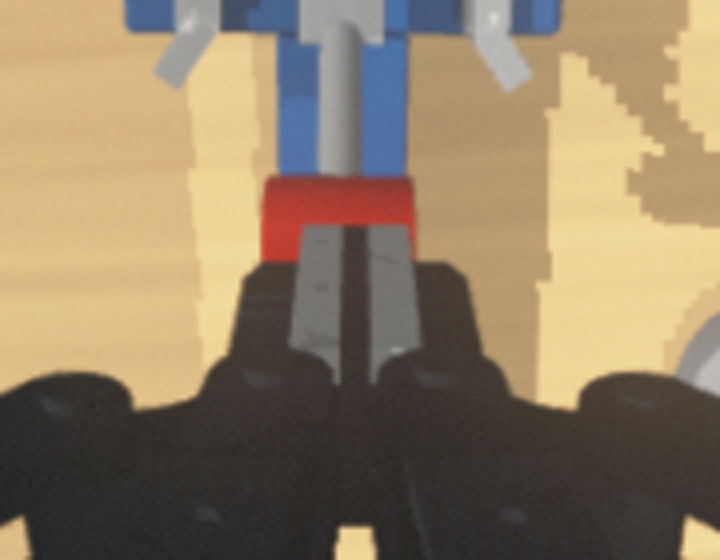

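View pics/s3.png

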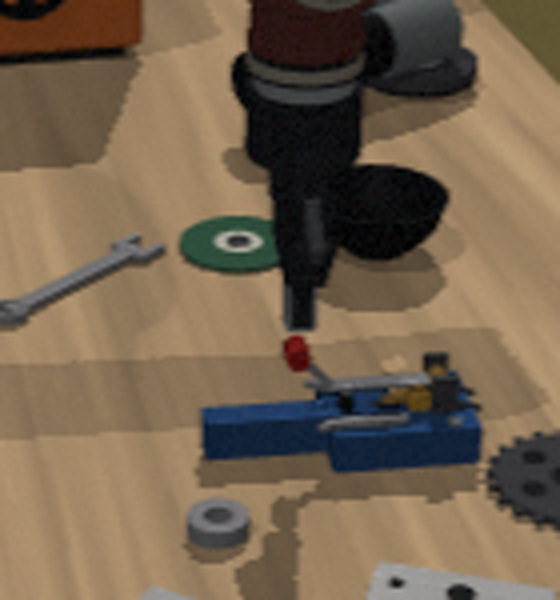

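Run:
```python
from h import *
st=state();T=q2m(st["tool_rot"])
for x in [.011,-.011]:
 for z in [-.03,-.02,-.01,0,.01,.017]:
  print(x,z,proj("wrist",st["tool_pos"]+T@[x,.011,z],st),proj("side",st["tool_pos"]+T@[x,0,z]))
```

```text
0.011 -0.03 [279.7217022  231.03554072] [258.52701501 157.96068786]
0.011 -0.02 [278.40258392 223.50643673] [258.43791249 161.20604526]
0.011 -0.01 [277.22945086 216.84110643] [258.3495328  164.42507551]
0.011 0 [276.18041055 210.90482475] [258.26186718 167.61809769]
0.011 0.01 [275.23752594 205.58834836] [258.17490699 170.78542573]
0.011 0.017 [274.63264547 202.18713996] [258.11445005 172.98743295]
-0.011 -0.03 [278.53664362 270.49271135] [250.48545732 158.46896376]
-0.011 -0.02 [277.40030091 261.22067597] [250.42896366 161.72039711]
-0.011 -0.01 [276.37456541 252.89965189] [250.37292944 164.94538805]
-0.011 0 [275.44551749 245.4018627 ] [250.31734907 168.14425784]
-0.011 0.01 [274.60119205 238.61928364] [250.26221706 171.31732257]
-0.011 0.017 [274.05501335 234.24748182] [250.22388854 173.5232806 ]
```

Both views put the shut fingertips about 20 mm behind the reported TCP, not 17 mm ahead of it. In the side crop the tip is at row 161.6, where 173 was expected, and in the wrist view it is at row 226. They closed above the knob without touching it. I will calibrate to the pictures: open, go about 36 mm lower and look before closing.

```bash
python3 -m crank '[{"angular":[0,0,0],"delta_pos":[0,0,0],"gripper":0.6},{"angular":[0,0,0],"delta_pos":[0,0,0],"gripper":0.6},{"angular":[0,0,0],"delta_pos":[0,0,0],"gripper":0.6},{"angular":[0,0,0],"delta_pos":[0,-0.04,0.4],"gripper":0.6},{"angular":[0,0,0],"delta_pos":[0,0,0.4],"gripper":0.6},{"angular":[0,0,0],"delta_pos":[0,0,0.4],"gripper":0.6},{"angular":[0,0,0],"delta_pos":[0,0,0],"gripper":0.6}]'
python3 - <<'E'
from h import *
go(j2w([-.038,0,.037]),-3.9)
f=grab_frame("wrist")[120:300,130:380]
g=grab_frame("side")[110:200,200:320]
cv2.imwrite("pics/ws4.png",np.vstack([cv2.resize(f,(500,360)),cv2.resize(g,(500,375))[:240]*1])[:,:,::-1])
E
```

```text
time: 7.1
tool_pos: [0.5463, 0.0959, 0.0384]
tool_rot: [0.0, 0.999, -0.035, -0.002]
contact_force: [0.3, -0.7, 0.4]
gripper_width: 0.6
t 7.1 pos [0.5463 0.0959 0.0384] yaw -4.04 tilt 0.21 j [-0.0393 -0.0002  0.0384] q6 1.68
 turn z rows of 5deg: -0.03  shift units (3cm) now: [ 0.04 -0.01  0.05]
 shift units after turn: [ 0.04 -0.01  0.05]
```

View pics/ws4.png

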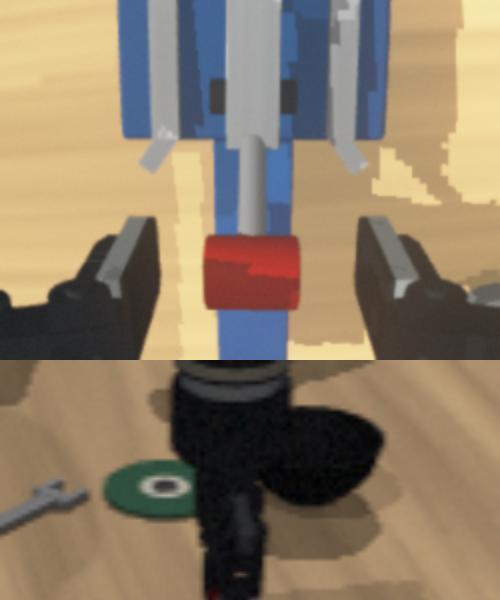

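The open jaws flank the red knob, which is at (252,272) in the crop between the pads at 160 and 355. Closing.

```bash
python3 -m crank '[{"angular":[0,0,0],"delta_pos":[0,0,0],"gripper":0.4},{"angular":[0,0,0],"delta_pos":[0,0,0],"gripper":0.3},{"angular":[0,0,0],"delta_pos":[0,0,0],"gripper":0.15},{"angular":[0,0,0],"delta_pos":[0,0,0],"gripper":0},{"angular":[0,0,0],"delta_pos":[0,0,0],"gripper":0}]'
python3 - <<'E'
from h import *
go(j2w([-.038,0,.037]),-3.9)
f=grab_frame("wrist")[120:300,130:380]
g=grab_frame("side")[130:200,220:320]
cv2.imwrite("pics/ws5.png",np.vstack([cv2.resize(f,(500,360)),cv2.resize(g,(500,240))])[:,:,::-1])
E
```

```text
time: 7.82
tool_pos: [0.5482, 0.097, 0.0414]
tool_rot: [-0.001, 0.999, -0.035, 0.001]
contact_force: [-0.8, 5.9, 3.2]
gripper_width: 0.238
t 7.83 pos [0.5482 0.097  0.0414] yaw -4.05 tilt 0.14 j [-0.0374  0.0011  0.0414] q6 1.68
 turn z rows of 5deg: -0.03  shift units (3cm) now: [-0.02  0.04  0.15]
 shift units after turn: [-0.02  0.04  0.15]
```

View pics/ws5.png

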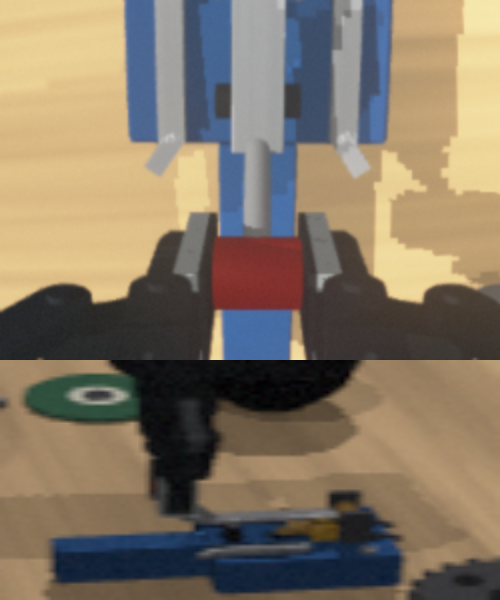

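Gripped: the width is 0.238 (about 20 mm) and the knob sits between the pads. I lift along the arc.

```bash
python3 -m crank '[{"angular":[0,0,0],"delta_pos":[0.13,0,-0.40],"gripper":0},{"angular":[0,0,0],"delta_pos":[0.18,0,-0.37],"gripper":0},{"angular":[0,0,0],"delta_pos":[0.22,0,-0.35],"gripper":0},{"angular":[0,0,0],"delta_pos":[0.26,0,-0.32],"gripper":0},{"angular":[0,0,0],"delta_pos":[0.30,0,-0.29],"gripper":0}]'; python3 -m crank '[{"angular":[0,0,0],"delta_pos":[0.33,0,-0.25],"gripper":0},{"angular":[0,0,0],"delta_pos":[0.36,0,-0.21],"gripper":0},{"angular":[0,0,0],"delta_pos":[0.38,0,-0.16],"gripper":0},{"angular":[0,0,0],"delta_pos":[0.40,0,-0.12],"gripper":0},{"angular":[0,0,0],"delta_pos":[0.31,0,-0.06],"gripper":0},{"angular":[0,0,0],"delta_pos":[0,0,0],"gripper":0}]'
python3 - <<'E'
from h import *
go(j2w([.047,0,.115]),-3.9)
f=grab_frame("wrist")[100:300,130:380]
g=grab_frame("side")[90:210,220:360]
cv2.imwrite("pics/ws6.png",np.vstack([cv2.resize(f,(375,300)),cv2.resize(g,(375,300))])[:,:,::-1])
E
```

```text
time: 8.55
tool_pos: [0.5769, 0.0948, 0.0887]
tool_rot: [-0.001, 0.999, -0.035, -0.004]
contact_force: [0.9, 6.2, -8.8]
gripper_width: 0.241
time: 9.3
tool_pos: [0.6338, 0.0905, 0.1151]
tool_rot: [-0.001, 0.999, -0.035, -0.001]
contact_force: [0.6, 4.8, -5.7]
gripper_width: 0.24
t 9.3 pos [0.6338 0.0905 0.1151] yaw -4.05 tilt 0.1 j [0.0484 0.0004 0.1151] q6 1.67
 turn z rows of 5deg: -0.03  shift units (3cm) now: [-0.05  0.01  0.  ]
 shift units after turn: [-0.05  0.01  0.  ]
```

View pics/ws6.png

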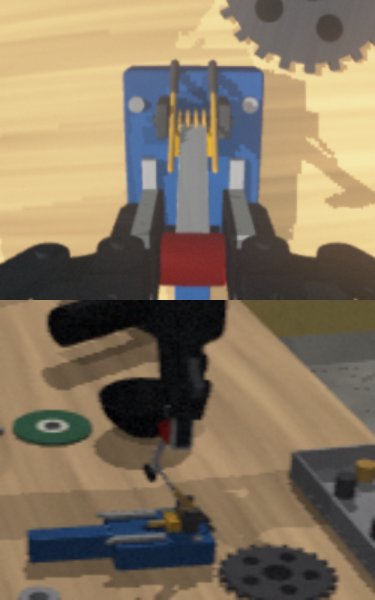

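The side crop shows the clip raised, with the knob at (165,432) still at the fingers, well past the 0.62 over-centre. I release.

```bash
python3 -m crank '[{"angular":[0,0,0],"delta_pos":[0,0,0],"gripper":0.3},{"angular":[0,0,0],"delta_pos":[0,0,0],"gripper":0.5},{"angular":[0,0,0],"delta_pos":[0,0,0],"gripper":0.6},{"angular":[0,0,0],"delta_pos":[0,0,-0.6],"gripper":0.6},{"angular":[0,0,0],"delta_pos":[0,0,-1],"gripper":0.6},{"angular":[0,0,0],"delta_pos":[-0.3,0,-0.5],"gripper":0.6},{"angular":[0,0,0],"delta_pos":[-0.3,0,0],"gripper":0.6},{"angular":[0,0,0],"delta_pos":[0,0,0],"gripper":0.6}]'
python3 - <<'E'
from h import *
go(j2w([.047,0,.115]),-3.9)
st=state()
f=grab_frame("wrist");cv2.imwrite("pics/w7.png",f[:,:,::-1])
g=grab_frame("side");cv2.imwrite("pics/s7.png",cv2.resize(g[90:210,220:360],None,fx=4,fy=4)[:,:,::-1])
r=[]
for n in ["wrist","side"]:
  for k in ["clip_knob","clip_hinge","bed_mouth","stop_block"]:
    x=landmark_of(n,k)[:1]
    if x: print(n,k,np.round(x[0]["pixel"],1),round(x[0]["conf"],2)); 
    if x and k=="clip_knob": r.append(ray(n,x[0]["pixel"],st))
if len(r)==2: print("knob",w2j(tri(r)))
E
```

```text
time: 10.4
tool_pos: [0.6144, 0.0913, 0.1785]
tool_rot: [0.0, 0.999, -0.035, -0.001]
contact_force: [0.0, -0.2, -0.5]
gripper_width: 0.598
t 10.4 pos [0.6144 0.0913 0.1785] yaw -4.02 tilt 0.08 j [ 0.0289 -0.0002  0.1785] q6 1.67
 turn z rows of 5deg: -0.02  shift units (3cm) now: [ 0.61 -0.01  2.12]
 shift units after turn: [ 0.6  -0.01  2.12]
wrist clip_knob [257.8 181. ] 0.84
wrist clip_hinge [256.8 144.2] 0.91
wrist bed_mouth [256.  216.2] 0.8
wrist stop_block [256.3 167.6] 0.45
side clip_knob [289.8 139.4] 0.59
side clip_hinge [284.4 177.4] 0.69
side bed_mouth [257.6 182.4] 0.59
side stop_block [282.5 179.4] 0.4
knob [ 0.0546921  -0.00133464  0.157636  ]
```

View pics/w7.png

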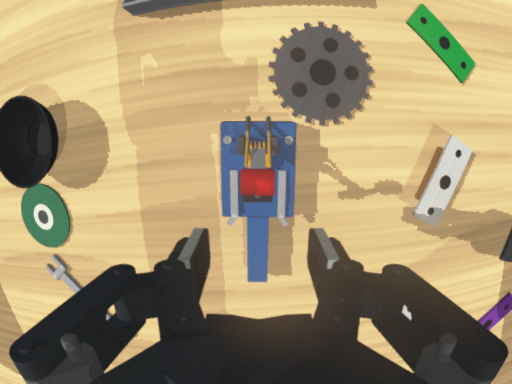

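View pics/s7.png

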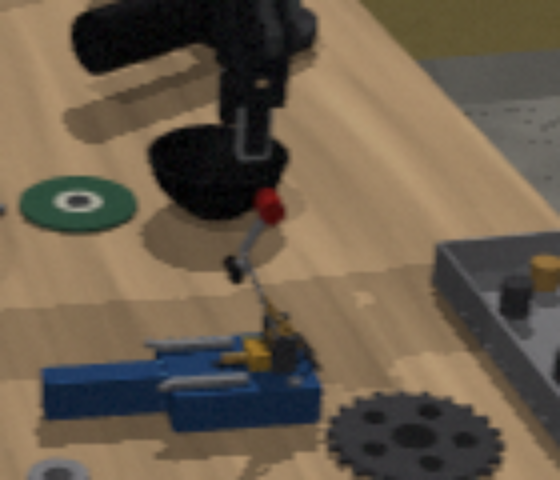

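The clip is fully up and stays: the knob is at about jig (52,155) mm, against roughly (49,151) mm at full swing. In the wrist picture the blank is at (444,181) on the rest. I move over it.

```bash
python3 -m crank '[{"angular":[0,0,0],"delta_pos":[-1,0,0],"gripper":0.75},{"angular":[0,0,0.94],"delta_pos":[-0.5,0.7,0],"gripper":0.75},{"angular":[0,0,0.94],"delta_pos":[0,1,0],"gripper":0.75},{"angular":[0,0,0.94],"delta_pos":[0,1,0],"gripper":0.75},{"angular":[0,0,0.94],"delta_pos":[0,1,0],"gripper":0.75},{"angular":[0,0,0.94],"delta_pos":[0,1,0],"gripper":0.75},{"angular":[0,0,0],"delta_pos":[0,0,0],"gripper":0.75}]'
python3 -c "
from h import *
go(np.array([.5637,-.121,.10]),-27.4)"
```

```text
time: 11.78
tool_pos: [0.5365, -0.0429, 0.1795]
tool_rot: [0.0, 0.971, -0.239, 0.0]
contact_force: [0.2, 0.3, 0.5]
gripper_width: 0.752
t 11.78 pos [ 0.5365 -0.0429  0.1795] yaw -27.68 tilt 0.01 j [-0.0396 -0.1393  0.1795] q6 1.84
 turn z rows of 5deg: -0.06  shift units (3cm) now: [2.01 1.88 2.65]
 shift units after turn: [2.   1.89 2.65]
```

```bash
python3 -m crank '[{"angular":[0,0,-0.06],"delta_pos":[0.67,0.63,0.6],"gripper":0.75},{"angular":[0,0,0],"delta_pos":[0.67,0.63,0.6],"gripper":0.75},{"angular":[0,0,0],"delta_pos":[0.67,0.63,0.6],"gripper":0.75},{"angular":[0,0,0],"delta_pos":[0,0,0],"gripper":0.75},{"angular":[0,0,0],"delta_pos":[0,0,0],"gripper":0.75}]'
python3 - <<'E'
from h import *
go(np.array([.5637,-.121,.10]),-27.4)
st=state()
f=grab_frame("wrist");cv2.imwrite("pics/w8.png",f[:,:,::-1])
for x in landmark_of("wrist","blank_center")[:3]: print(x, onz("wrist",x["pixel"],.031,st))
s=silhouettes("wrist","blank_center")
for x in s[:4]:
    m=x["mask"].astype(np.uint8); c=max(cv2.findContours(m,0,2)[0],key=cv2.contourArea)[:,0]
    P=np.array([onz("wrist",p,.034,st)[:2] for p in c.astype(float)]); r=cv2.minAreaRect(P.astype(np.float32)*1000); print(round(x["conf"],2),x["bbox"],r)
E
```

```text
time: 12.4
tool_pos: [0.5647, -0.1188, 0.1258]
tool_rot: [-0.0, 0.972, -0.235, 0.0]
contact_force: [0.3, 1.1, 0.7]
gripper_width: 0.754
t 12.4 pos [ 0.5647 -0.1188  0.1258] yaw -27.19 tilt 0.03 j [-0.0064 -0.2132  0.1258] q6 1.71
 turn z rows of 5deg: 0.04  shift units (3cm) now: [0.   0.08 0.86]
 shift units after turn: [0.   0.08 0.86]
{'pixel': [262.4, 151.3], 'conf': 0.94} [ 0.59248878 -0.13774789  0.031     ]
{'pixel': [476.8, 280.6], 'conf': 0.92} [ 0.32939368 -0.312615    0.031     ]
{'pixel': [333.4, 303.6], 'conf': 0.73} [ 0.413326   -0.13286194  0.031     ]
0.94 [238.9, 88.7, 285.2, 213.6] ((594.1636962890625, -137.09164428710938), (41.15279006958008, 110.14251708984375), 61.947364807128906)
0.83 [452.9, 231.2, 512.0, 306.8] ((337.765625, -321.83758544921875), (56.63951873779297, 101.60196685791016), 35.39973449707031)
0.7 [173.8, 0.0, 249.5, 13.1] ((729.859130859375, -158.23521423339844), (67.49427032470703, 11.153219223022461), 58.699588775634766)
0.59 [265.2, 274.2, 383.0, 325.4] ((440.91168212890625, -105.53186798095703), (63.77384948730469, 53.67718505859375), 52.03459167480469)
```

View pics/w8.png

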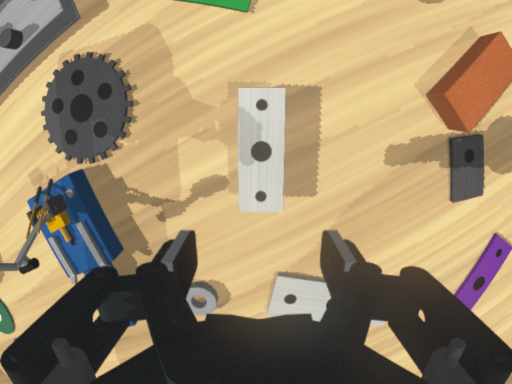

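The blank is at (262,150) in the wrist view, and its rectangle measures 110 x 41 mm, as it should. I descend to pinch it 33 mm behind its centre.

```bash
python3 -m crank '[{"angular":[0,0,0.06],"delta_pos":[0.04,0.09,0.8],"gripper":0.7},{"angular":[0,0,0],"delta_pos":[0,0,0.8],"gripper":0.7},{"angular":[0,0,0],"delta_pos":[0,0,0.8],"gripper":0.7},{"angular":[0,0,0],"delta_pos":[0,0,0.8],"gripper":0.7},{"angular":[0,0,0],"delta_pos":[0,0,0.5],"gripper":0.7},{"angular":[0,0,0],"delta_pos":[0,0,0],"gripper":0.7}]'
python3 - <<'E'
from h import *
go(np.array([.5643,-.1217,-.004]),-27.6)
f=grab_frame("wrist")[60:320,110:410]
g=grab_frame("side")[190:270,240:360]
cv2.imwrite("pics/ws9.png",np.vstack([cv2.resize(f,(360,312)),cv2.resize(g,(360,240))])[:,:,::-1])
E
```

```text
time: 13.3
tool_pos: [0.5634, -0.122, 0.0136]
tool_rot: [-0.0, 0.971, -0.238, -0.001]
contact_force: [-0.1, 0.4, 0.3]
gripper_width: 0.702
t 13.3 pos [ 0.5634 -0.122   0.0136] yaw -27.51 tilt 0.11 j [-0.0074 -0.2164  0.0136] q6 1.71
 turn z rows of 5deg: 0.02  shift units (3cm) now: [ 0.02 -0.02  0.59]
 shift units after turn: [ 0.02 -0.02  0.59]
```

View pics/ws9.png

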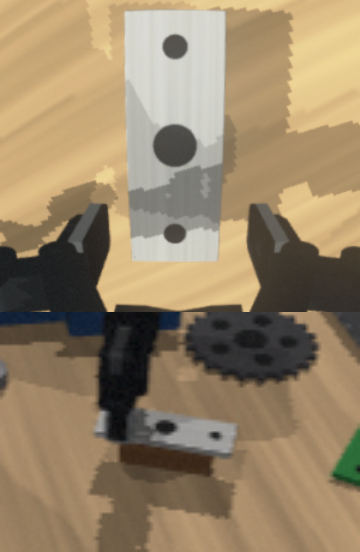

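```bash
python3 -m crank '[{"angular":[0,0,0],"delta_pos":[0,-0.05,0.3],"gripper":0.7},{"angular":[0,0,0],"delta_pos":[0,0,0.27],"gripper":0.65},{"angular":[0,0,0],"delta_pos":[0,0,0],"gripper":0.55},{"angular":[0,0,0],"delta_pos":[0,0,0],"gripper":0.45},{"angular":[0,0,0],"delta_pos":[0,0,0],"gripper":0.3},{"angular":[0,0,0],"delta_pos":[0,0,0],"gripper":0.2}]'
python3 - <<'E'
from h import *
go(np.array([.5643,-.1217,-.004]),-27.6)
f=grab_frame("wrist")[60:320,110:410]
g=grab_frame("side")[190:270,240:360]
cv2.imwrite("pics/ws10.png",np.vstack([cv2.resize(f,(360,312)),cv2.resize(g,(360,240))])[:,:,::-1])
E
```

```text
time: 14.15
tool_pos: [0.5649, -0.1213, -0.0026]
tool_rot: [0.0, 0.971, -0.238, 0.0]
contact_force: [0.2, 0.2, -0.4]
gripper_width: 0.449
t 14.15 pos [ 0.5649 -0.1213 -0.0026] yaw -27.54 tilt 0.01 j [-0.006  -0.2157 -0.0026] q6 1.71
 turn z rows of 5deg: 0.01  shift units (3cm) now: [-0.01  0.02  0.05]
 shift units after turn: [-0.01  0.02  0.05]
```

View pics/ws10.png

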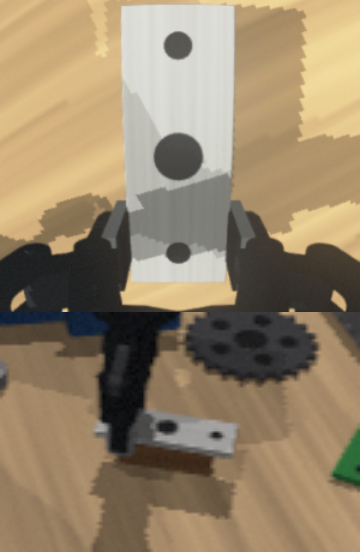

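The blank is gripped: width 0.449, with the pads on both edges at rows 200-290 of the crop. I lift and carry it to the tongue.

```bash
python3 -m crank '[{"angular":[0,0,0],"delta_pos":[0,0,-0.5],"gripper":0.2},{"angular":[0,0,0],"delta_pos":[0,0,-0.8],"gripper":0.2},{"angular":[0,0,0],"delta_pos":[0,0,-0.9],"gripper":0.2},{"angular":[0,0,-0.95],"delta_pos":[-0.6,-0.5,0],"gripper":0.2},{"angular":[0,0,-0.95],"delta_pos":[-0.6,-0.5,0],"gripper":0.2},{"angular":[0,0,-0.95],"delta_pos":[-0.6,-0.5,0],"gripper":0.2},{"angular":[0,0,-0.95],"delta_pos":[-0.6,-0.5,0],"gripper":0.2},{"angular":[0,0,-0.95],"delta_pos":[-0.6,-0.5,0],"gripper":0.2},{"angular":[0,0,0],"delta_pos":[0,0,0],"gripper":0.2}]'
python3 -c "
from h import *
go(j2w([-.121,0,.06]),-3.9)"
```

```text
time: 15.38
tool_pos: [0.5026, -0.022, 0.0641]
tool_rot: [0.0, 0.999, -0.033, 0.0]
contact_force: [-0.4, -0.3, -0.7]
gripper_width: 0.45
t 15.38 pos [ 0.5026 -0.022   0.0641] yaw -3.73 tilt 0.06 j [-0.0749 -0.1208  0.0641] q6 1.44
 turn z rows of 5deg: 0.03  shift units (3cm) now: [-1.52 -4.03  0.14]
 shift units after turn: [-1.54 -4.03  0.14]
```

```bash
python3 -m crank '[{"angular":[0,0,0.03],"delta_pos":[-0.5,-0.5,0],"gripper":0.2},{"angular":[0,0,0],"delta_pos":[-0.5,-0.8,0],"gripper":0.2},{"angular":[0,0,0],"delta_pos":[-0.54,-0.8,0],"gripper":0.2},{"angular":[0,0,0],"delta_pos":[0,-0.8,0],"gripper":0.2},{"angular":[0,0,0],"delta_pos":[0,-0.8,0.4],"gripper":0.2},{"angular":[0,0,0],"delta_pos":[0,-0.33,0.4],"gripper":0.2},{"angular":[0,0,0],"delta_pos":[0,0,0],"gripper":0.2},{"angular":[0,0,0],"delta_pos":[0,0,0],"gripper":0.2}]'
python3 - <<'E'
from h import *
go(j2w([-.121,0,.002]),-3.9)
st=state()
f=grab_frame("wrist");cv2.imwrite("pics/w11.png",f[:,:,::-1])
s=silhouettes("wrist","blank_center")
for x in s[:2]:
    m=x["mask"].astype(np.uint8); c=max(cv2.findContours(m,0,2)[0],key=cv2.contourArea)[:,0]
    P=np.array([w2j(onz("wrist",p,st["tool_pos"][2]+.0366,st))[:2] for p in c.astype(float)]); r=cv2.minAreaRect(P.astype(np.float32)*1000); print(round(x["conf"],2),x["bbox"],r)
for k,z in [("bed_mouth",.03),("jig",0),("stop_block",.033),("clip_hinge",.048)]:
    for x in landmark_of("wrist",k)[:1]: print(k,x,w2j(onz("wrist",x["pixel"],z,st)))
g=grab_frame("side");cv2.imwrite("pics/s11.png",cv2.resize(g[120:230,210:350],None,fx=5,fy=5)[:,:,::-1])
E
```

```text
time: 16.38
tool_pos: [0.4652, 0.1004, 0.0394]
tool_rot: [0.0, 0.999, -0.035, -0.0]
contact_force: [0.3, 0.0, -0.8]
gripper_width: 0.451
t 16.38 pos [0.4652 0.1004 0.0394] yaw -3.98 tilt 0.02 j [-0.1205 -0.0012  0.0394] q6 1.7
 turn z rows of 5deg: -0.02  shift units (3cm) now: [-0.02 -0.04  1.25]
 shift units after turn: [-0.02 -0.04  1.25]
0.76 [440.7, 195.0, 510.9, 306.5] ((-133.0832061767578, -154.54315185546875), (107.57935333251953, 37.725223541259766), 55.918277740478516)
0.61 [213.0, 61.6, 306.2, 297.5] ((-87.38094329833984, -1.6095542907714844), (110.19461822509766, 39.97151565551758), 0.0014283533673733473)
bed_mouth {'pixel': [251.3, 51.2], 'conf': 0.73} [-0.01795995  0.00193422  0.03      ]
jig {'pixel': [255.7, 34.3], 'conf': 0.92} [ 0.00045646 -0.00034038  0.        ]
```

View pics/w11.png

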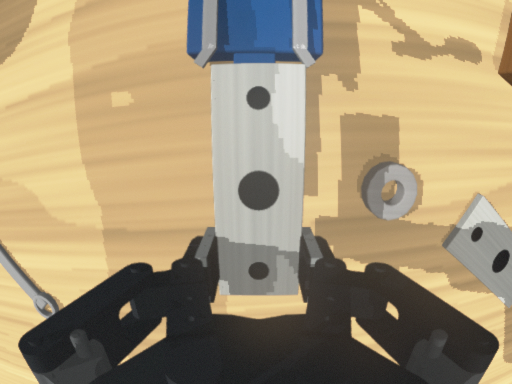

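View pics/s11.png

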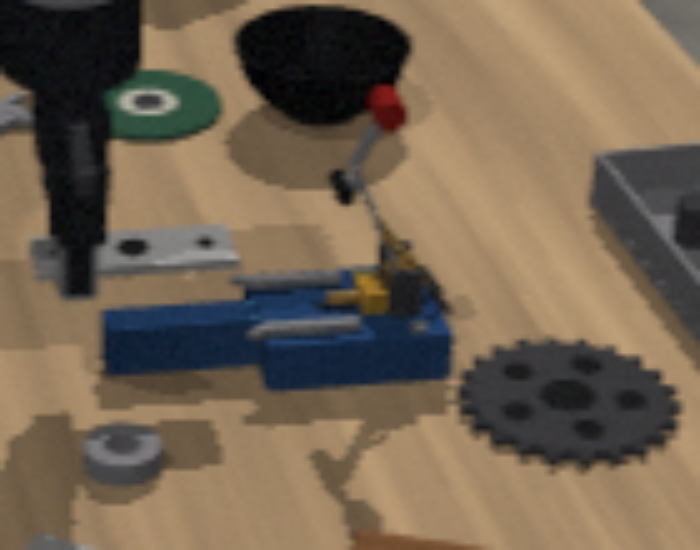

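The wrist silhouette measures 110 x 40 mm, centred at jig (-87.4,-1.6) mm and square to the channel. In the side view the screw shows from the block at (360,295) to its tip at about (326,298).

```bash
python3 - <<'E'
from h import *
st=state()
S=lambda u,v:((u+.5)/5-.5+210,(v+.5)/5-.5+120)
# side: plane y_j=0
def onj(p):
    o,d=ray("side",p); a=w2j(o); b=w2j(o+d)-a; t=-a[1]/b[1]; return a+b*t
print("tip",onj(S(326,298)),"block face edge",onj(S(358,296)))
for p in [(203,66),(309,62),(214,0),(297,0)]: print(w2j(onz("wrist",p,.035,st)))
for p in [(188,55),(322,52)]: print("bed corner",w2j(onz("wrist",p,.03,st)))
print("tongue", w2j(onz("wrist",(233,60),.03,st)),w2j(onz("wrist",(274,60),.03,st)))
E
python3 - <<'E'
import cv2
f=cv2.imread("pics/w11.png")[0:110,160:350]; cv2.imwrite("pics/w11c.png",cv2.resize(f,None,fx=4,fy=4,interpolation=cv2.INTER_CUBIC))
E
```

```text
tip [0.02135435 0.         0.03482023] block face edge [0.03968387 0.         0.03462903]
[-0.02654893  0.02904154  0.035     ]
[-0.02444579 -0.02997832  0.035     ]
[0.01350363 0.02328599 0.035     ]
[ 0.0132252  -0.02373577  0.035     ]
bed corner [-0.01849619  0.03889492  0.03      ]
bed corner [-0.01705834 -0.0385381   0.03      ]
tongue [-0.0228451   0.01262136  0.03      ] [-0.02299455 -0.01069608  0.03      ]
```

View pics/w11c.png

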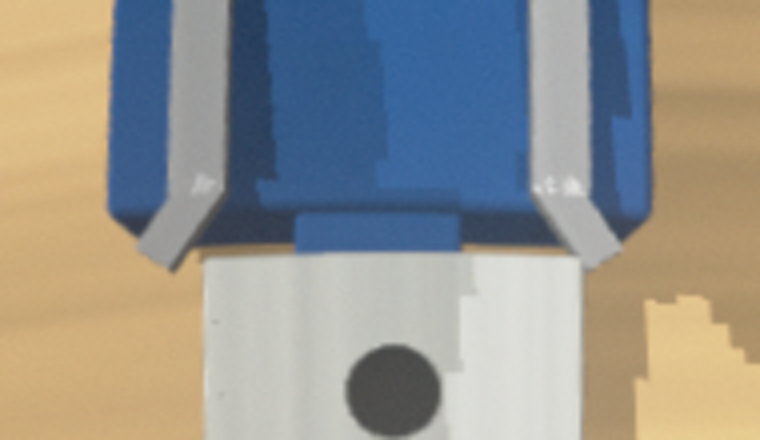

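```bash
python3 -m crank '[{"angular":[0,0,0],"delta_pos":[0,-0.07,0.3],"gripper":0.2},{"angular":[0,0,0],"delta_pos":[0,0,0.4],"gripper":0.2},{"angular":[0,0,0],"delta_pos":[0,0,0.4],"gripper":0.2},{"angular":[0,0,0],"delta_pos":[0,0,0.13],"gripper":0.2},{"angular":[0,0,0],"delta_pos":[0,0,0],"gripper":0.2}]'
python3 -m crank '[{"angular":[0,0,0],"delta_pos":[0,0,0.03],"gripper":0.2},{"angular":[0,0,0],"delta_pos":[0,0,0.03],"gripper":0.2}]'
python3 - <<'E'
from h import *
go(j2w([-.121,0,.0]),-3.9)
g=grab_frame("side");cv2.imwrite("pics/s12.png",cv2.resize(g[120:230,210:350],None,fx=5,fy=5)[:,:,::-1])
f=grab_frame("wrist");cv2.imwrite("pics/w12.png",cv2.resize(f[0:200,160:350],None,fx=3,fy=3)[:,:,::-1])
E
```

```text
time: 17.35
tool_pos: [0.4648, 0.103, 0.0018]
tool_rot: [0.0, 0.999, -0.034, -0.001]
contact_force: [0.3, -0.2, -0.4]
gripper_width: 0.451
time: 17.6
tool_pos: [0.4657, 0.1031, 0.001]
tool_rot: [-0.0, 0.999, -0.034, 0.0]
contact_force: [-0.2, -0.4, -0.9]
gripper_width: 0.449
t 17.6 pos [0.4657 0.1031 0.001 ] yaw -3.94 tilt 0.06 j [-0.1202  0.0015  0.001 ] q6 1.7
 turn z rows of 5deg: -0.01  shift units (3cm) now: [-0.03  0.05  0.03]
 shift units after turn: [-0.03  0.05  0.03]
```

View pics/s12.png

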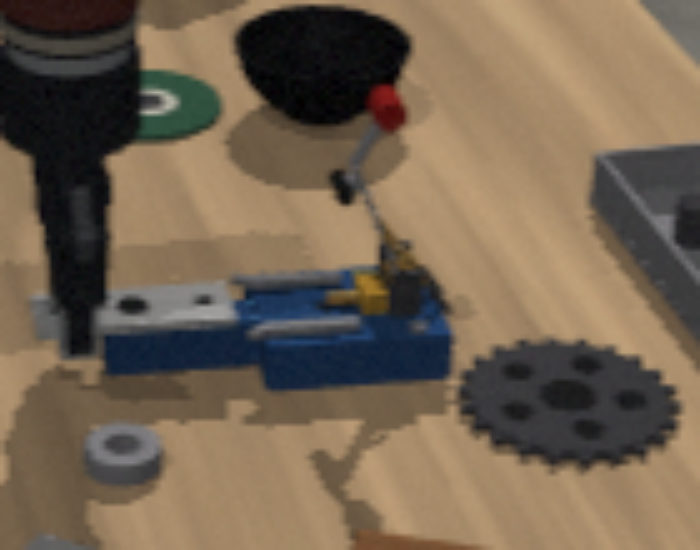

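View pics/w12.png

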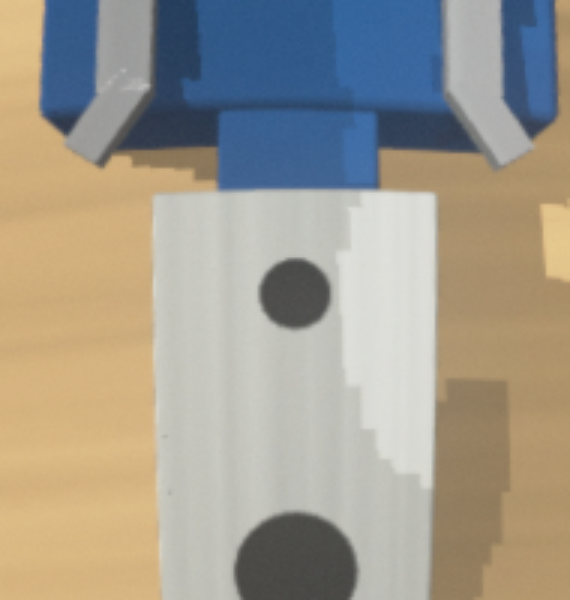

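The blank's front edge spans 152-436 in the crop and the rails' inside 155-447, so it needs about 0.8 mm to the right. Then I slide in 40 mm, stopping short of the screw.

```bash
python3 -m crank '[{"angular":[0,0,0],"delta_pos":[0.1,0.03,0],"gripper":0.2},{"angular":[0,0,0],"delta_pos":[0.15,0,0],"gripper":0.2},{"angular":[0,0,0],"delta_pos":[0.15,0,0],"gripper":0.2},{"angular":[0,0,0],"delta_pos":[0.15,0,0],"gripper":0.2},{"angular":[0,0,0],"delta_pos":[0.15,0,0],"gripper":0.2},{"angular":[0,0,0],"delta_pos":[0,0,0],"gripper":0.2}]'
python3 -m crank '[{"angular":[0,0,0],"delta_pos":[0.15,0,0],"gripper":0.2},{"angular":[0,0,0],"delta_pos":[0.15,0,0],"gripper":0.2},{"angular":[0,0,0],"delta_pos":[0.15,0,0],"gripper":0.2},{"angular":[0,0,0],"delta_pos":[0.15,0,0],"gripper":0.2},{"angular":[0,0,0],"delta_pos":[0,0,0],"gripper":0.2}]'
python3 - <<'E'
from h import *
go(j2w([-.068,0,.0]),-3.9)
g=grab_frame("side");cv2.imwrite("pics/s13.png",cv2.resize(g[120:220,220:340],None,fx=6,fy=6,interpolation=2)[:,:,::-1])
f=grab_frame("wrist");cv2.imwrite("pics/w13.png",cv2.resize(f[0:200,160:350],None,fx=3,fy=3)[:,:,::-1])
E
```

```text
time: 18.45
tool_pos: [0.4865, 0.1007, 0.0007]
tool_rot: [-0.0, 0.999, -0.034, 0.0]
contact_force: [-0.3, -0.9, 0.4]
gripper_width: 0.448
time: 19.08
tool_pos: [0.5045, 0.0994, 0.0007]
tool_rot: [-0.0, 0.999, -0.034, 0.0]
contact_force: [0.4, 0.6, -0.4]
gripper_width: 0.451
t 19.07 pos [0.5045 0.0994 0.0007] yaw -3.95 tilt 0.01 j [-0.0812  0.0005  0.0007] q6 1.69
 turn z rows of 5deg: -0.01  shift units (3cm) now: [0.44 0.02 0.02]
 shift units after turn: [0.44 0.02 0.02]
```

View pics/s13.png

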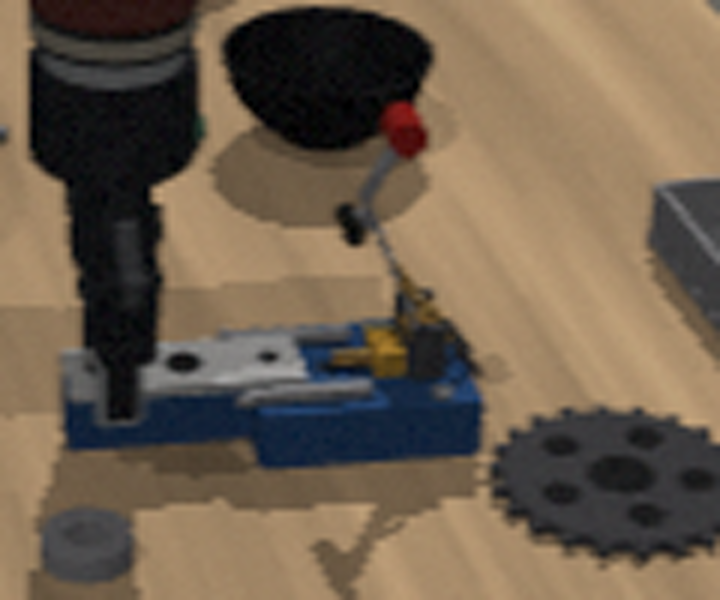

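View pics/w13.png

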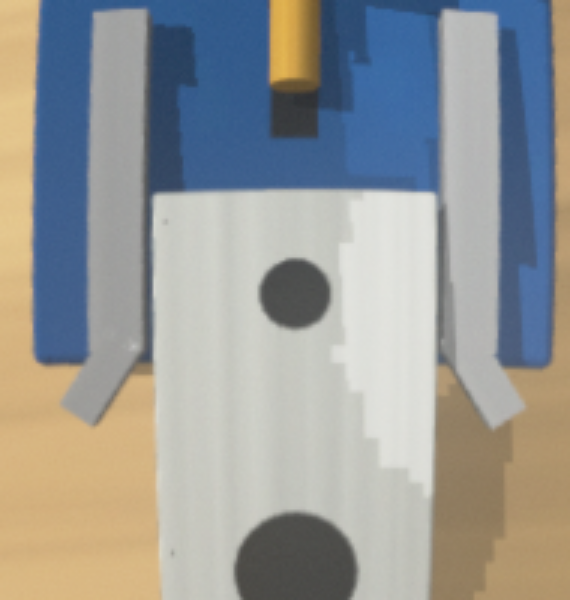

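The wrist crop shows the blank centred in the channel, its front edge at row 190. The screw tip is at rows 78-93, straight ahead. I measure the gap.

Run:
```python
from h import *
st=state()
P=lambda u,v:((u+.5)/3-.5+160,(v+.5)/3-.5)
a=w2j(onz("wrist",P(294,190),.0375,st))
for v,z in [(85,.036),(85,.038),(93,.0335),(93,.0345),(78,.0405)]: b=w2j(onz("wrist",P(295,v),z,st)); print(v,z,b,(b-a)[0])
print(a)
S=lambda u,v:((u+.5)/6-.5+220,(v+.5)/6-.5+120)
def onj(p):
    o,d=ray("side",p); q=w2j(o); b=w2j(o+d)-q; t=-q[1]/b[1]; return q+b*t
print("side tip",onj(S(331,358)),"front mid",onj(S(303,362)))
```

```text
85 0.036 [ 0.02192088 -0.00016387  0.036     ] 0.015964758403060983
85 0.038 [ 0.02133419 -0.00016516  0.038     ] 0.015378067652889113
93 0.0335 [ 0.02140031 -0.00016114  0.0335    ] 0.015444193816072076
93 0.0345 [ 0.02111668 -0.00016179  0.0345    ] 0.015160563987432506
78 0.0405 [ 0.02164363 -0.0001677   0.0405    ] 0.015687507947810413
[ 5.95612069e-03 -1.25172084e-05  3.75000000e-02]
side tip [0.02121804 0.         0.03466811] front mid [0.00794747 0.         0.03357964]
```

Gap is about 15 mm (wrist 15.4, side 13.3). I advance 11 mm, then lower gently until it rests on the bed.

```bash
python3 -m crank '[{"angular":[0,0,0],"delta_pos":[0.1,0,0],"gripper":0.2},{"angular":[0,0,0],"delta_pos":[0.1,0,0],"gripper":0.2},{"angular":[0,0,0],"delta_pos":[0.1,0,0],"gripper":0.2},{"angular":[0,0,0],"delta_pos":[0.06,0,0],"gripper":0.2},{"angular":[0,0,0],"delta_pos":[0,0,0.02],"gripper":0.2},{"angular":[0,0,0],"delta_pos":[0,0,0.02],"gripper":0.2},{"angular":[0,0,0],"delta_pos":[0,0,0],"gripper":0.2}]'
python3 -m crank '[{"angular":[0,0,0],"delta_pos":[0,0,0.02],"gripper":0.2},{"angular":[0,0,0],"delta_pos":[0,0,0],"gripper":0.2}]'
python3 - <<'E'
from h import *
go(j2w([-.068,0,.0]),-3.9)
st=state()
f=grab_frame("wrist");cv2.imwrite("pics/w14.png",cv2.resize(f[0:200,160:350],None,fx=3,fy=3)[:,:,::-1])
g=grab_frame("side");cv2.imwrite("pics/s14.png",cv2.resize(g[150:210,220:320],None,fx=7,fy=7,interpolation=2)[:,:,::-1])
E
```

```text
time: 20.05
tool_pos: [0.5147, 0.0987, -0.0007]
tool_rot: [-0.0, 0.999, -0.034, -0.0]
contact_force: [0.2, -0.0, -1.8]
gripper_width: 0.454
time: 20.3
tool_pos: [0.5148, 0.0987, -0.0009]
tool_rot: [0.0, 0.999, -0.034, -0.0]
contact_force: [-2.4, -0.5, 2.0]
gripper_width: 0.451
t 20.3 pos [ 0.5148  0.0987 -0.0009] yaw -3.94 tilt 0.02 j [-0.0709  0.0005 -0.0009] q6 1.69
 turn z rows of 5deg: -0.01  shift units (3cm) now: [ 0.1   0.02 -0.03]
 shift units after turn: [ 0.1   0.02 -0.03]
```

View pics/w14.png

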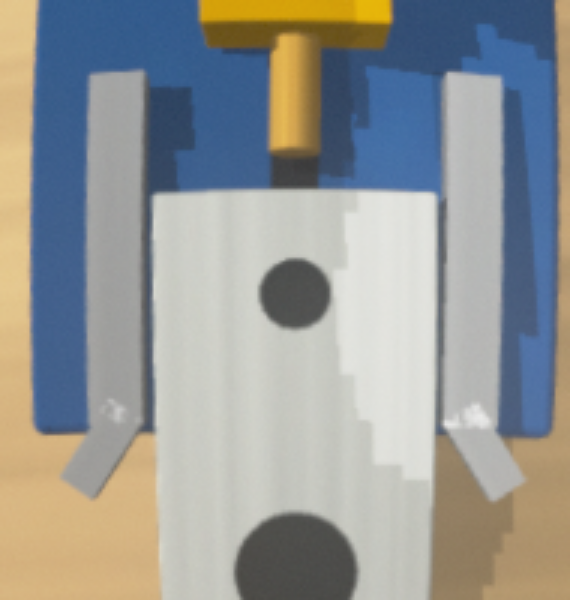

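View pics/s14.png

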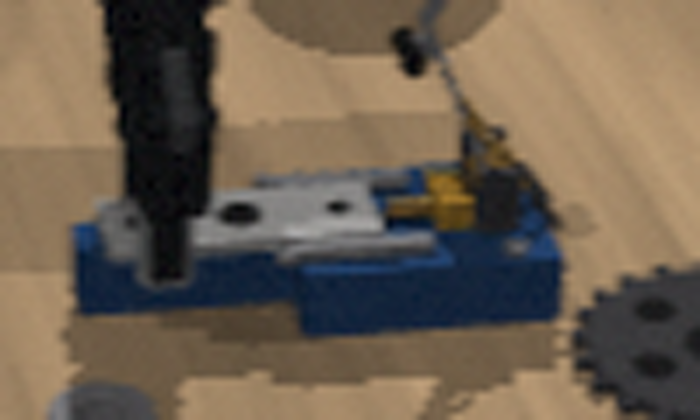

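About 4-6 mm is left and the blank now rests on the bed (z force 2 N). I creep in.

```bash
python3 -m crank '[{"angular":[0,0,0],"delta_pos":[0.04,0,0],"gripper":0.2},{"angular":[0,0,0],"delta_pos":[0.04,0,0],"gripper":0.2},{"angular":[0,0,0],"delta_pos":[0.02,0,0],"gripper":0.2},{"angular":[0,0,0],"delta_pos":[0,0,0],"gripper":0.2}]'
python3 -m crank '[{"angular":[0,0,0],"delta_pos":[0.015,0,0],"gripper":0.2},{"angular":[0,0,0],"delta_pos":[0,0,0],"gripper":0.2}]'
python3 - <<'E'
from h import *
go(j2w([-.068,0,.0]),-3.9)
f=grab_frame("wrist");cv2.imwrite("pics/w15.png",cv2.resize(f[20:120,190:320],None,fx=5,fy=5)[:,:,::-1])
E
```

```text
time: 20.9
tool_pos: [0.5177, 0.0987, -0.0009]
tool_rot: [-0.0, 0.999, -0.034, -0.0]
contact_force: [-4.8, 0.1, 5.6]
gripper_width: 0.449
time: 21.15
tool_pos: [0.5181, 0.0986, -0.0009]
tool_rot: [-0.0, 0.999, -0.034, -0.0]
contact_force: [-4.5, 0.6, 5.8]
gripper_width: 0.448
t 21.15 pos [ 0.5181  0.0986 -0.0009] yaw -3.94 tilt 0.04 j [-0.0676  0.0007 -0.0009] q6 1.69
 turn z rows of 5deg: -0.01  shift units (3cm) now: [-0.01  0.02 -0.03]
 shift units after turn: [-0.01  0.02 -0.03]
```

View pics/w15.png

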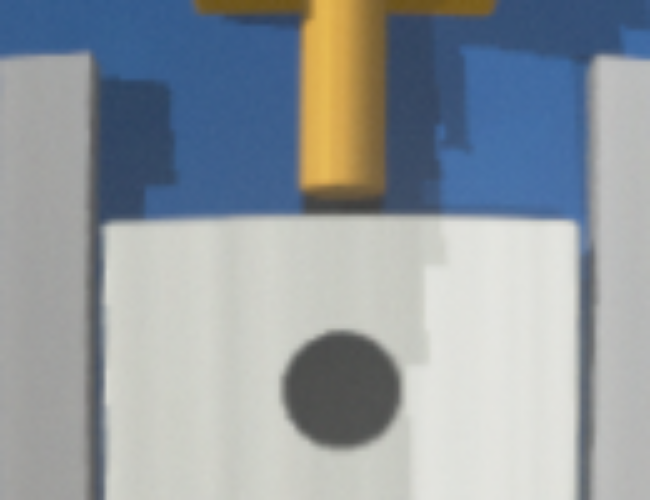

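Small gap left: screw face edge at row 200, blank edge at 217, so about 1.5 mm. The -4.5 N is bed friction from a slight downward press. I relieve that and creep on.

```bash
python3 -m crank '[{"angular":[0,0,0],"delta_pos":[0,0,-0.012],"gripper":0.2},{"angular":[0,0,0],"delta_pos":[0.01,0,0],"gripper":0.2},{"angular":[0,0,0],"delta_pos":[0.01,0,0],"gripper":0.2},{"angular":[0,0,0],"delta_pos":[0,0,0],"gripper":0.2}]'
python3 -m crank '[{"angular":[0,0,0],"delta_pos":[0.01,0,0],"gripper":0.2},{"angular":[0,0,0],"delta_pos":[0.01,0,0],"gripper":0.2},{"angular":[0,0,0],"delta_pos":[0,0,0],"gripper":0.2}]'
python3 - <<'E'
from h import *
go(j2w([-.068,0,.0]),-3.9)
f=grab_frame("wrist");cv2.imwrite("pics/w16.png",cv2.resize(f[20:120,190:320],None,fx=5,fy=5)[:,:,::-1])
E
```

```text
time: 21.7
tool_pos: [0.519, 0.0985, -0.0009]
tool_rot: [-0.0, 0.999, -0.034, 0.0]
contact_force: [-1.9, 0.6, 1.9]
gripper_width: 0.446
time: 22.08
tool_pos: [0.5196, 0.0984, -0.0009]
tool_rot: [0.0, 0.999, -0.034, 0.0]
contact_force: [-1.0, 0.0, 1.5]
gripper_width: 0.45
t 22.07 pos [ 0.5196  0.0984 -0.0009] yaw -3.94 tilt 0.01 j [-0.0661  0.0005 -0.0009] q6 1.69
 turn z rows of 5deg: -0.01  shift units (3cm) now: [-0.06  0.02 -0.03]
 shift units after turn: [-0.06  0.02 -0.03]
```

View pics/w16.png

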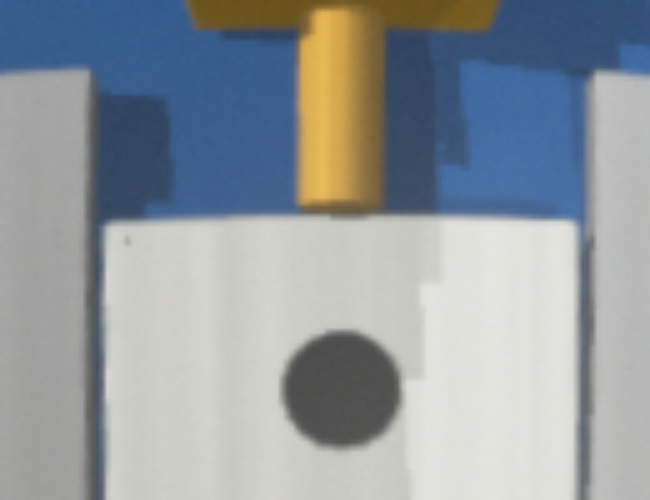

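```bash
for i in 1; do python3 -m crank '[{"angular":[0,0,0],"delta_pos":[0.01,0,0],"gripper":0.2},{"angular":[0,0,0],"delta_pos":[0.01,0,0],"gripper":0.2},{"angular":[0,0,0],"delta_pos":[0,0,0],"gripper":0.2}]'; done
```

```text
time: 22.5
tool_pos: [0.5202, 0.0983, -0.0009]
tool_rot: [0.0, 0.999, -0.034, 0.0]
contact_force: [-1.1, -0.2, 0.3]
gripper_width: 0.446
```

```bash
python3 -m crank '[{"angular":[0,0,0],"delta_pos":[0.01,0,0],"gripper":0.2},{"angular":[0,0,0],"delta_pos":[0,0,0],"gripper":0.2}]'
```

```text
time: 22.75
tool_pos: [0.5205, 0.0983, -0.0009]
tool_rot: [0.0, 0.999, -0.034, 0.0]
contact_force: [-0.1, -0.6, -0.1]
gripper_width: 0.45
```

```bash
python3 -m crank '[{"angular":[0,0,0],"delta_pos":[0.01,0,0],"gripper":0.2},{"angular":[0,0,0],"delta_pos":[0,0,0],"gripper":0.2}]'
```

```text
time: 23.0
tool_pos: [0.5205, 0.0983, -0.0009]
tool_rot: [0.0, 0.999, -0.034, -0.0]
contact_force: [-1.6, 0.1, 1.3]
gripper_width: 0.448
```

```bash
python3 -m crank '[{"angular":[0,0,0],"delta_pos":[0.01,0,0],"gripper":0.2},{"angular":[0,0,0],"delta_pos":[0,0,0],"gripper":0.2}]'
python3 - <<'E'
from h import *
go(j2w([-.068,0,.0]),-3.9)
f=grab_frame("wrist");cv2.imwrite("pics/w17.png",cv2.resize(f[20:120,190:320],None,fx=5,fy=5)[:,:,::-1])
E
```

```text
time: 23.25
tool_pos: [0.5205, 0.0983, -0.0009]
tool_rot: [0.0, 0.999, -0.034, -0.001]
contact_force: [-4.0, -0.5, 3.2]
gripper_width: 0.448
t 23.25 pos [ 0.5205  0.0983 -0.0009] yaw -3.94 tilt 0.07 j [-0.0651  0.0005 -0.0009] q6 1.69
 turn z rows of 5deg: -0.01  shift units (3cm) now: [-0.1   0.02 -0.03]
 shift units after turn: [-0.1   0.02 -0.03]
```

View pics/w17.png

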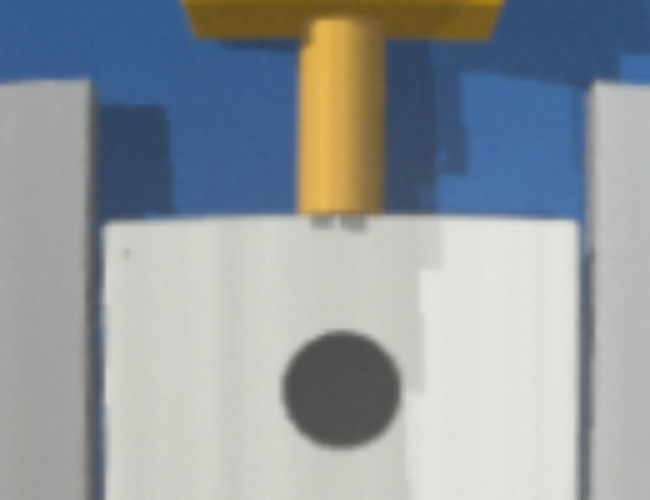

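Contact: the reading stalls at x = 0.5205 while the force rises to 4 N, and the screw is seen touching the blank's edge. I relax slightly, release and rise.

```bash
python3 -m crank '[{"angular":[0,0,0],"delta_pos":[-0.01,0,0],"gripper":0.2},{"angular":[0,0,0],"delta_pos":[0,0,0],"gripper":0.5},{"angular":[0,0,0],"delta_pos":[0,0,0],"gripper":0.6},{"angular":[0,0,0],"delta_pos":[0,0,0],"gripper":0.65},{"angular":[0,0,0],"delta_pos":[0,0,0],"gripper":0.65},{"angular":[0,0,0],"delta_pos":[0,0,0],"gripper":0.65}]'
python3 - <<'E'
from h import *
go(j2w([-.068,0,.0]),-3.9)
f=grab_frame("wrist");cv2.imwrite("pics/w18.png",f[:,:,::-1])
E
python3 -m crank '[{"angular":[0,0,0],"delta_pos":[0,0,-0.3],"gripper":0.65},{"angular":[0,0,0],"delta_pos":[0,0,-0.8],"gripper":0.65},{"angular":[0,0,0],"delta_pos":[0,0,-1],"gripper":0.65},{"angular":[0,0,0],"delta_pos":[0,0,-1],"gripper":0.65},{"angular":[0,0,0],"delta_pos":[0,0,-1],"gripper":0.65},{"angular":[0,0,0],"delta_pos":[0,0,0],"gripper":0.65}]'
python3 - <<'E'
from h import *
go(j2w([-.068,0,.0]),-3.9)
st=state();f=grab_frame("wrist");cv2.imwrite("pics/w19.png",f[:,:,::-1])
for x in landmark_of("wrist","blank_center")[:1]+landmark_of("wrist","clip_knob")[:1]: print(x)
E
```

```text
time: 24.05
tool_pos: [0.5208, 0.0983, -0.0008]
tool_rot: [-0.0, 0.999, -0.034, 0.0]
contact_force: [-0.5, 0.2, 0.8]
gripper_width: 0.65
t 24.05 pos [ 0.5208  0.0983 -0.0008] yaw -3.94 tilt 0.01 j [-0.0649  0.0005 -0.0008] q6 1.69
 turn z rows of 5deg: -0.01  shift units (3cm) now: [-0.1   0.02 -0.03]
 shift units after turn: [-0.1   0.02 -0.03]
time: 24.85
tool_pos: [0.5231, 0.0985, 0.126]
tool_rot: [-0.0, 0.999, -0.034, 0.004]
contact_force: [-0.6, -0.2, 0.1]
gripper_width: 0.656
t 24.85 pos [0.5231 0.0985 0.126 ] yaw -3.94 tilt 0.41 j [-0.0626  0.0008  0.126 ] q6 1.69
 turn z rows of 5deg: -0.01  shift units (3cm) now: [-0.21  0.03  4.2 ]
 shift units after turn: [-0.18  0.03  4.2 ]
{'pixel': [259.7, 157.8], 'conf': 0.9}
{'pixel': [260.0, 16.4], 'conf': 0.56}
```

View pics/w18.png

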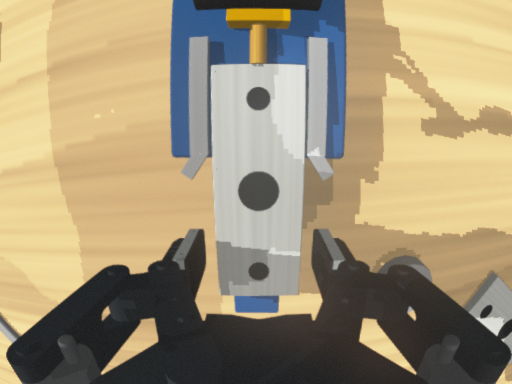

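View pics/w19.png

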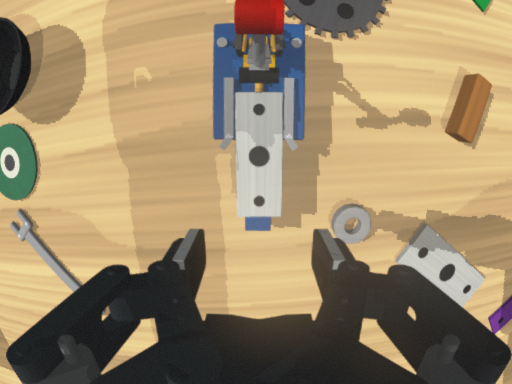

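Both pictures show the blank released, centred and touching the screw (w18 at (259,65)). The clip is still up, with the knob at (259,15). I go over the knob.

```bash
python3 -m crank '[{"angular":[0,0,0],"delta_pos":[0,0,-1],"gripper":0.6},{"angular":[0,0,0],"delta_pos":[0,0,-1],"gripper":0.6},{"angular":[0,0,0],"delta_pos":[0.4,0,-0.7],"gripper":0.6},{"angular":[0,0,0],"delta_pos":[1,0,0],"gripper":0.6},{"angular":[0,0,0],"delta_pos":[1,0,0],"gripper":0.6},{"angular":[0,0,0],"delta_pos":[1,0,0],"gripper":0.6},{"angular":[0,0,0],"delta_pos":[0.3,0,0],"gripper":0.6},{"angular":[0,0,0],"delta_pos":[0,0,0],"gripper":0.6},{"angular":[0,0,0],"delta_pos":[0,0,0],"gripper":0.6}]'
python3 - <<'E'
from h import *
go(j2w([.049,0,.115]),-3.9)
st=state();f=grab_frame("wrist");cv2.imwrite("pics/w20.png",f[:,:,::-1])
g=grab_frame("side");cv2.imwrite("pics/s20.png",cv2.resize(g[90:220,220:350],None,fx=4,fy=4,interpolation=2)[:,:,::-1])
for x in landmark_of("wrist","clip_knob")[:1]: print(x,w2j(onz("wrist",x["pixel"],.151,st)))
print(proj("side",j2w([.049,0,.151])))
E
```

```text
time: 26.12
tool_pos: [0.6305, 0.0909, 0.2027]
tool_rot: [0.0, 0.999, -0.034, -0.001]
contact_force: [-0.4, -0.4, 0.7]
gripper_width: 0.6
t 26.12 pos [0.6305 0.0909 0.2027] yaw -3.93 tilt 0.07 j [0.045  0.0005 0.2027] q6 1.67
 turn z rows of 5deg: -0.01  shift units (3cm) now: [0.14 0.02 2.92]
 shift units after turn: [0.13 0.02 2.92]
{'pixel': [260.0, 196.1], 'conf': 0.8} [ 0.05000891 -0.00145686  0.151     ]
[286.7352956  141.30733644]
```

View pics/w20.png

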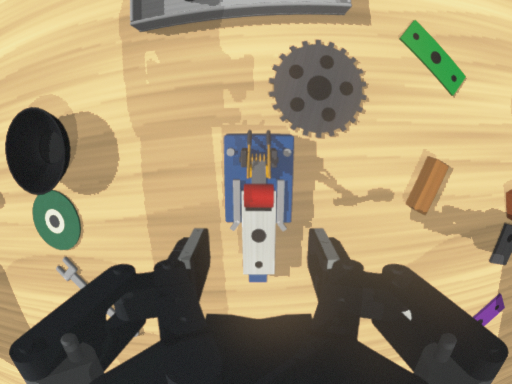

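View pics/s20.png

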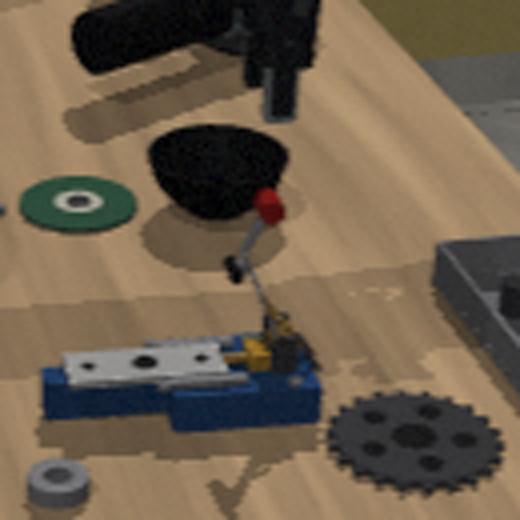

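Knob at jig (50,-1,151) mm, as expected, and the blank is still home. I descend and pinch.

```bash
python3 -m crank '[{"angular":[0,0,0],"delta_pos":[0.15,0.03,0.6],"gripper":0.6},{"angular":[0,0,0],"delta_pos":[0,0,0.6],"gripper":0.6},{"angular":[0,0,0],"delta_pos":[0,0,0.6],"gripper":0.6},{"angular":[0,0,0],"delta_pos":[0,0,0.6],"gripper":0.6},{"angular":[0,0,0],"delta_pos":[0,0,0.5],"gripper":0.6},{"angular":[0,0,0],"delta_pos":[0,0,0],"gripper":0.6},{"angular":[0,0,0],"delta_pos":[0,0,0],"gripper":0.4},{"angular":[0,0,0],"delta_pos":[0,0,0],"gripper":0.3},{"angular":[0,0,0],"delta_pos":[0,0,0],"gripper":0.15},{"angular":[0,0,0],"delta_pos":[0,0,0],"gripper":0},{"angular":[0,0,0],"delta_pos":[0,0,0],"gripper":0}]'
python3 - <<'E'
from h import *
go(j2w([.049,0,.115]),-3.9)
f=grab_frame("wrist");cv2.imwrite("pics/w21.png",f[100:300,130:380][:,:,::-1])
g=grab_frame("side");cv2.imwrite("pics/s21.png",cv2.resize(g[90:220,220:350],None,fx=4,fy=4,interpolation=2)[:,:,::-1])
E
```

```text
time: 27.65
tool_pos: [0.6367, 0.0903, 0.1177]
tool_rot: [-0.001, 0.999, -0.034, 0.001]
contact_force: [0.1, 4.8, 5.8]
gripper_width: 0.245
t 27.65 pos [0.6367 0.0903 0.1177] yaw -3.93 tilt 0.16 j [0.0513 0.0004 0.1177] q6 1.66
 turn z rows of 5deg: -0.01  shift units (3cm) now: [-0.08  0.01  0.09]
 shift units after turn: [-0.08  0.01  0.09]
```

View pics/w21.png

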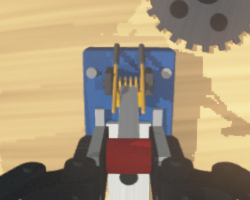

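View pics/s21.png

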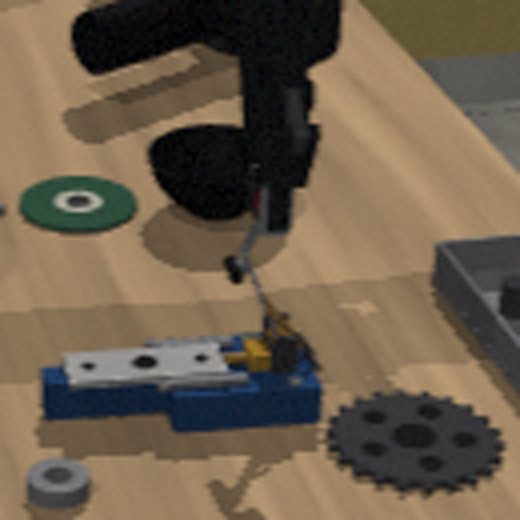

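The knob is pinched (width 0.245). I lower it slowly along the arc.

```bash
python3 -m crank '[{"angular":[0,0,0],"delta_pos":[-0.342,0,0.054],"gripper":0},{"angular":[0,0,0],"delta_pos":[-0.335,0,0.088],"gripper":0},{"angular":[0,0,0],"delta_pos":[-0.324,0,0.121],"gripper":0},{"angular":[0,0,0],"delta_pos":[-0.311,0,0.152],"gripper":0},{"angular":[0,0,0],"delta_pos":[-0.294,0,0.183],"gripper":0},{"angular":[0,0,0],"delta_pos":[-0.274,0,0.211],"gripper":0},{"angular":[0,0,0],"delta_pos":[0,0,0],"gripper":0}]'
python3 - <<'E'
from h import *
go(j2w([-.0355,0,.0894]),-3.9)
g=grab_frame("side");cv2.imwrite("pics/s22.png",cv2.resize(g[90:220,220:350],None,fx=4,fy=4,interpolation=2)[:,:,::-1])
E
```

```text
time: 28.62
tool_pos: [0.5812, 0.0945, 0.0955]
tool_rot: [-0.001, 0.999, -0.034, 0.002]
contact_force: [-4.8, 5.1, 13.9]
gripper_width: 0.241
t 28.62 pos [0.5812 0.0945 0.0955] yaw -3.91 tilt 0.3 j [-0.0043  0.0008  0.0955] q6 1.67
 turn z rows of 5deg: -0.0  shift units (3cm) now: [-1.04  0.03  0.2 ]
 shift units after turn: [-1.04  0.03  0.2 ]
```

View pics/s22.png

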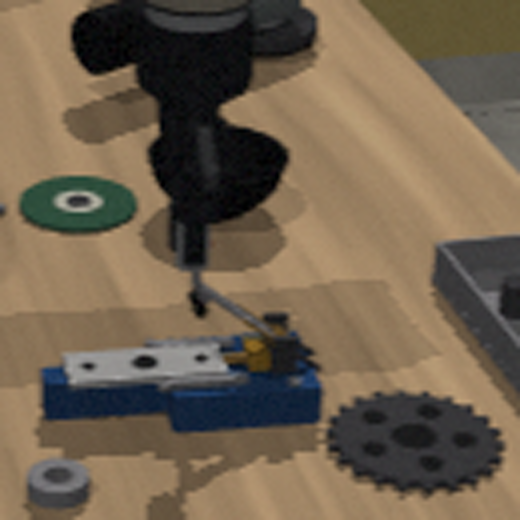

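Clip near 0.6 rad. The 14 N reaction is radial, so my arc is about a millimetre inside the true one. I correct outward while continuing.

```bash
python3 -m crank '[{"angular":[0,0,0],"delta_pos":[-0.03,0,-0.04],"gripper":0},{"angular":[0,0,0],"delta_pos":[-0.252,0,0.237],"gripper":0},{"angular":[0,0,0],"delta_pos":[-0.227,0,0.261],"gripper":0},{"angular":[0,0,0],"delta_pos":[0,0,0],"gripper":0}]'
```

```text
time: 29.18
tool_pos: [0.5647, 0.0957, 0.0795]
tool_rot: [-0.001, 0.999, -0.034, 0.001]
contact_force: [-4.1, 6.9, 8.1]
gripper_width: 0.246
```

```bash
python3 -m crank '[{"angular":[0,0,0],"delta_pos":[-0.02,0,-0.015],"gripper":0},{"angular":[0,0,0],"delta_pos":[-0.2,0,0.283],"gripper":0},{"angular":[0,0,0],"delta_pos":[-0.17,0,0.301],"gripper":0},{"angular":[0,0,0],"delta_pos":[0,0,0],"gripper":0}]'
python3 - <<'E'
from h import *
go(j2w([-.0355,0,.050]),-3.9)
st=state()
g=grab_frame("side");cv2.imwrite("pics/s23.png",cv2.resize(g[130:210,220:340],None,fx=6,fy=6,interpolation=2)[:,:,::-1])
f=grab_frame("wrist");cv2.imwrite("pics/w23.png",f[50:300,130:380][:,:,::-1])
for x in landmark_of("side","clip_knob")[:2]: print(x)
E
```

```text
time: 29.68
tool_pos: [0.5522, 0.0967, 0.0608]
tool_rot: [-0.001, 0.999, -0.034, -0.0]
contact_force: [-3.0, 6.4, 3.1]
gripper_width: 0.244
t 29.68 pos [0.5522 0.0967 0.0608] yaw -3.92 tilt 0.15 j [-0.0335  0.001   0.0608] q6 1.68
 turn z rows of 5deg: -0.0  shift units (3cm) now: [-0.07  0.03  0.36]
 shift units after turn: [-0.07  0.03  0.36]
{'pixel': [259.4, 158.8], 'conf': 0.51}
```

View pics/s23.png

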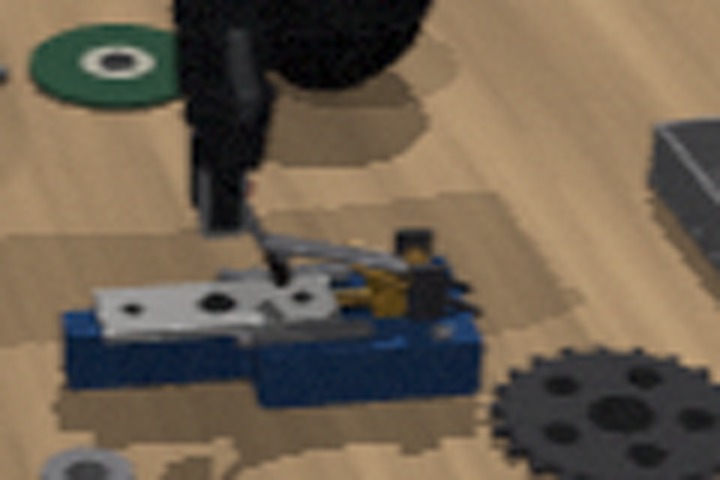

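View pics/w23.png

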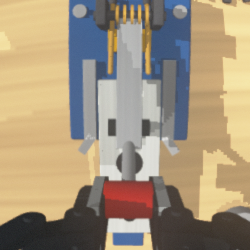

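```bash
python3 -m crank '[{"angular":[0,0,0],"delta_pos":[-0.044,0,0.096],"gripper":0},{"angular":[0,0,0],"delta_pos":[-0.043,0,0.097],"gripper":0},{"angular":[0,0,0],"delta_pos":[0,0,0],"gripper":0}]'
python3 -m crank '[{"angular":[0,0,0],"delta_pos":[-0.027,0,0.065],"gripper":0},{"angular":[0,0,0],"delta_pos":[-0.027,0,0.065],"gripper":0},{"angular":[0,0,0],"delta_pos":[0,0,0],"gripper":0}]'
python3 - <<'E'
from h import *
go(j2w([-.0355,0,.050]),-3.9)
st=state()
g=grab_frame("side");cv2.imwrite("pics/s24.png",cv2.resize(g[130:210,220:340],None,fx=6,fy=6,interpolation=2)[:,:,::-1])
E
```

```text
time: 30.2
tool_pos: [0.5494, 0.0969, 0.0553]
tool_rot: [-0.001, 0.999, -0.034, -0.001]
contact_force: [-4.3, 7.5, 4.4]
gripper_width: 0.245
time: 30.58
tool_pos: [0.5477, 0.097, 0.0514]
tool_rot: [-0.001, 0.999, -0.034, -0.001]
contact_force: [-4.9, 6.8, 5.0]
gripper_width: 0.239
t 30.57 pos [0.5477 0.097  0.0514] yaw -3.93 tilt 0.17 j [-0.0379  0.001   0.0514] q6 1.68
 turn z rows of 5deg: -0.01  shift units (3cm) now: [0.08 0.03 0.05]
 shift units after turn: [0.08 0.03 0.05]
```

View pics/s24.png

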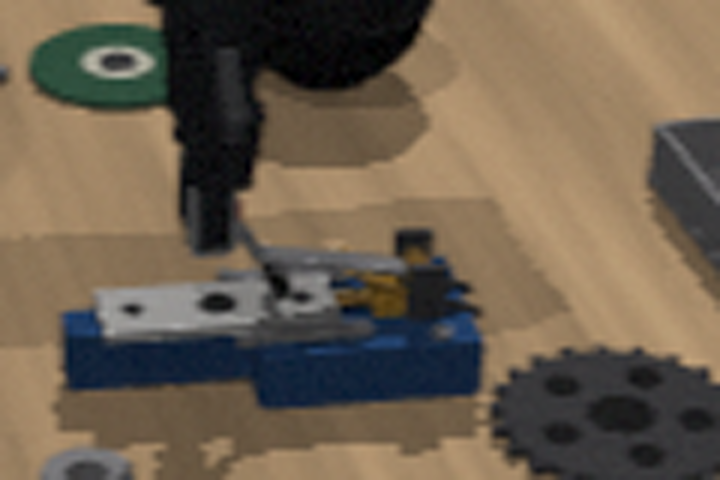

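Clip at about 0.10 rad by height, with roughly 3.5 mm of knob travel to go. Smaller steps, watching the z force.

```bash
python3 -m crank '[{"angular":[0,0,0],"delta_pos":[-0.03,0,0.03],"gripper":0},{"angular":[0,0,0],"delta_pos":[-0.01,0,0.03],"gripper":0},{"angular":[0,0,0],"delta_pos":[0,0,0],"gripper":0}]'
python3 -m crank '[{"angular":[0,0,0],"delta_pos":[-0.005,0,0.02],"gripper":0},{"angular":[0,0,0],"delta_pos":[0,0,0],"gripper":0}]'
```

```text
time: 31.0
tool_pos: [0.5471, 0.0971, 0.0497]
tool_rot: [-0.001, 0.999, -0.034, 0.0]
contact_force: [-2.6, 7.3, 3.0]
gripper_width: 0.244
time: 31.25
tool_pos: [0.5469, 0.0971, 0.0492]
tool_rot: [-0.001, 0.999, -0.034, -0.0]
contact_force: [-3.5, 7.8, 4.0]
gripper_width: 0.241
```

```bash
python3 -m crank '[{"angular":[0,0,0],"delta_pos":[-0.005,0,0.02],"gripper":0},{"angular":[0,0,0],"delta_pos":[0,0,0],"gripper":0}]'
```

```text
time: 31.5
tool_pos: [0.5466, 0.0971, 0.0485]
tool_rot: [-0.001, 0.999, -0.034, -0.0]
contact_force: [-3.6, 8.1, 4.3]
gripper_width: 0.244
```

```bash
python3 -m crank '[{"angular":[0,0,0],"delta_pos":[-0.005,0,0.015],"gripper":0},{"angular":[0,0,0],"delta_pos":[0,0,0],"gripper":0}]'
```

```text
time: 31.75
tool_pos: [0.5463, 0.0971, 0.0479]
tool_rot: [-0.001, 0.999, -0.034, -0.0]
contact_force: [-3.2, 6.3, 2.2]
gripper_width: 0.242
```

```bash
python3 -m crank '[{"angular":[0,0,0],"delta_pos":[-0.005,0,0.015],"gripper":0},{"angular":[0,0,0],"delta_pos":[0,0,0],"gripper":0}]'
python3 - <<'E'
from h import *
go(j2w([-.0355,0,.050]),-3.9)
g=grab_frame("side");cv2.imwrite("pics/s25.png",cv2.resize(g[150:200,240:320],None,fx=9,fy=9,interpolation=2)[:,:,::-1])
E
```

```text
time: 32.0
tool_pos: [0.5462, 0.0971, 0.0475]
tool_rot: [-0.001, 0.999, -0.034, -0.0]
contact_force: [-3.3, 7.5, 3.4]
gripper_width: 0.247
t 32.0 pos [0.5462 0.0971 0.0475] yaw -3.92 tilt 0.16 j [-0.0395  0.001   0.0475] q6 1.68
 turn z rows of 5deg: -0.0  shift units (3cm) now: [ 0.13  0.03 -0.08]
 shift units after turn: [ 0.13  0.03 -0.08]
```

View pics/s25.png

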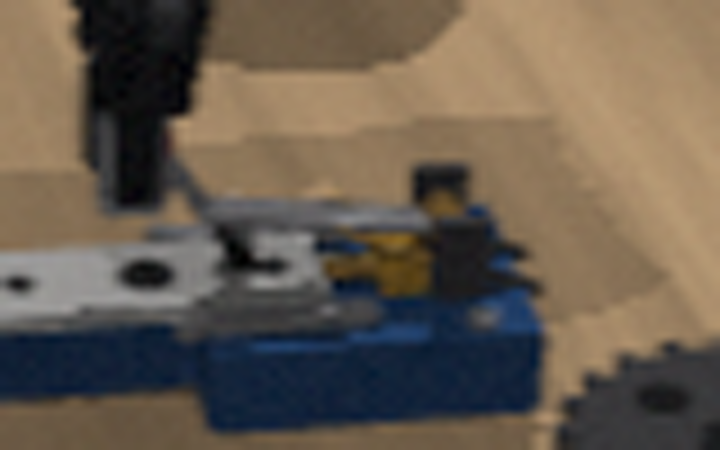

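```bash
python3 -m crank '[{"angular":[0,0,0],"delta_pos":[-0.004,0,0.012],"gripper":0},{"angular":[0,0,0],"delta_pos":[0,0,0],"gripper":0}]'
```

```text
time: 32.3
tool_pos: [0.546, 0.0972, 0.0471]
tool_rot: [-0.001, 0.999, -0.034, -0.0]
contact_force: [-2.9, 7.6, 2.2]
gripper_width: 0.242
```

```bash
python3 -m crank '[{"angular":[0,0,0],"delta_pos":[-0.004,0,0.012],"gripper":0},{"angular":[0,0,0],"delta_pos":[0,0,0],"gripper":0}]'
```

```text
time: 32.55
tool_pos: [0.5459, 0.0972, 0.0467]
tool_rot: [-0.001, 0.999, -0.034, -0.0]
contact_force: [-2.4, 6.9, 3.7]
gripper_width: 0.243
```

```bash
python3 -m crank '[{"angular":[0,0,0],"delta_pos":[-0.004,0,0.012],"gripper":0},{"angular":[0,0,0],"delta_pos":[0,0,0],"gripper":0}]'
```

```text
time: 32.8
tool_pos: [0.5458, 0.0972, 0.0464]
tool_rot: [-0.001, 0.999, -0.034, -0.0]
contact_force: [-3.8, 7.6, 3.9]
gripper_width: 0.242
```

```bash
python3 -m crank '[{"angular":[0,0,0],"delta_pos":[-0.004,0,0.015],"gripper":0},{"angular":[0,0,0],"delta_pos":[0,0,0],"gripper":0}]'
```

```text
time: 33.05
tool_pos: [0.5455, 0.0972, 0.0458]
tool_rot: [-0.001, 0.999, -0.034, -0.0]
contact_force: [-3.3, 7.0, 3.2]
gripper_width: 0.24
```

```bash
python3 -m crank '[{"angular":[0,0,0],"delta_pos":[-0.004,0,0.015],"gripper":0},{"angular":[0,0,0],"delta_pos":[0,0,0],"gripper":0}]'
python3 - <<'E'
from h import *
st=state()
go(j2w([-.0355,0,.050]),-3.9)
f=grab_frame("wrist");cv2.imwrite("pics/w26.png",cv2.resize(f[60:260,180:340],None,fx=3,fy=3,interpolation=2)[:,:,::-1])
for x in landmark_of("wrist","clip_knob")[:1]: print(x, w2j(onz("wrist",x["pixel"],.081,st)))
g=grab_frame("side");cv2.imwrite("pics/s26.png",cv2.resize(g[150:200,240:320],None,fx=9,fy=9,interpolation=2)[:,:,::-1])
E
```

```text
time: 33.3
tool_pos: [0.5454, 0.0972, 0.0453]
tool_rot: [-0.001, 0.999, -0.034, -0.001]
contact_force: [-3.2, 7.8, 2.8]
gripper_width: 0.243
t 33.3 pos [0.5454 0.0972 0.0453] yaw -3.93 tilt 0.17 j [-0.0403  0.0011  0.0453] q6 1.68
 turn z rows of 5deg: -0.01  shift units (3cm) now: [ 0.16  0.04 -0.16]
 shift units after turn: [ 0.16  0.04 -0.16]
{'pixel': [252.5, 250.2], 'conf': 0.59} [-0.03667635  0.00301216  0.081     ]
```

View pics/w26.png

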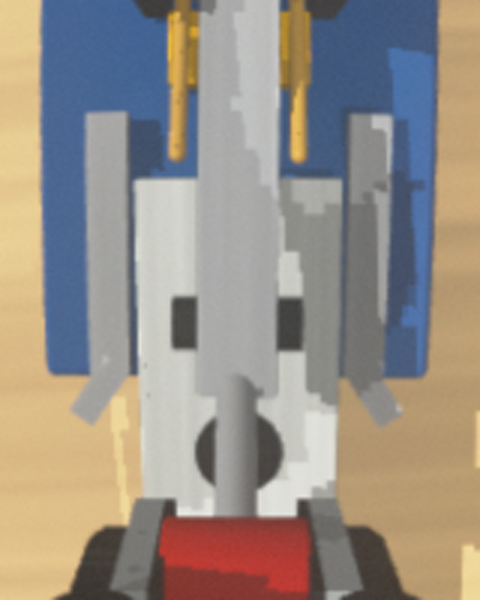

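View pics/s26.png

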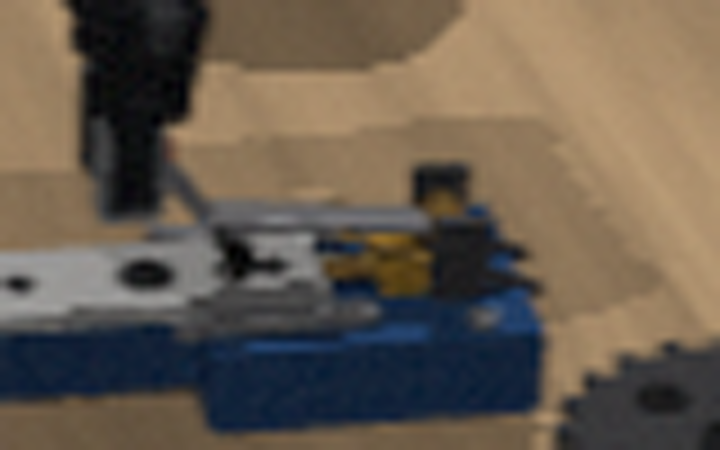

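No contact yet: the z force is flat at about 3 N. I keep stepping.

```bash
python3 -m crank '[{"angular":[0,0,0],"delta_pos":[-0.004,0,0.015],"gripper":0},{"angular":[0,0,0],"delta_pos":[0,0,0],"gripper":0}]'
```

```text
time: 33.7
tool_pos: [0.5452, 0.0972, 0.0449]
tool_rot: [-0.001, 0.999, -0.034, -0.001]
contact_force: [-3.9, 7.8, 2.3]
gripper_width: 0.243
```

```bash
python3 -m crank '[{"angular":[0,0,0],"delta_pos":[-0.003,0,0.012],"gripper":0},{"angular":[0,0,0],"delta_pos":[0,0,0],"gripper":0}]'
```

```text
time: 33.95
tool_pos: [0.5451, 0.0972, 0.0446]
tool_rot: [-0.001, 0.999, -0.034, -0.001]
contact_force: [-3.5, 7.0, 3.4]
gripper_width: 0.244
```

```bash
python3 -m crank '[{"angular":[0,0,0],"delta_pos":[-0.003,0,0.012],"gripper":0},{"angular":[0,0,0],"delta_pos":[0,0,0],"gripper":0}]'
```

```text
time: 34.2
tool_pos: [0.545, 0.0973, 0.0443]
tool_rot: [-0.001, 0.999, -0.034, -0.001]
contact_force: [-4.9, 7.6, 4.0]
gripper_width: 0.242
```

```bash
python3 -m crank '[{"angular":[0,0,0],"delta_pos":[-0.006,0,0.012],"gripper":0},{"angular":[0,0,0],"delta_pos":[0,0,0],"gripper":0}]'
```

```text
time: 34.45
tool_pos: [0.5448, 0.0972, 0.0438]
tool_rot: [-0.001, 0.999, -0.034, -0.001]
contact_force: [-2.6, 8.2, 2.5]
gripper_width: 0.245
```

```bash
python3 -m crank '[{"angular":[0,0,0],"delta_pos":[-0.004,0,0.012],"gripper":0},{"angular":[0,0,0],"delta_pos":[0,0,0],"gripper":0}]'
python3 - <<'E'
from h import *
g=grab_frame("side");cv2.imwrite("pics/s27.png",cv2.resize(g[150:200,240:320],None,fx=9,fy=9,interpolation=2)[:,:,::-1])
print(state()["contact_force"],state()["ft_torque"])
E
```

```text
time: 34.7
tool_pos: [0.5447, 0.0973, 0.0433]
tool_rot: [-0.001, 0.999, -0.034, -0.001]
contact_force: [-3.3, 8.0, 2.7]
gripper_width: 0.243
[-2.72343224  8.08404419  2.01123657] [ 1.20715511 -0.06050872 -0.01130267]
```

View pics/s27.png

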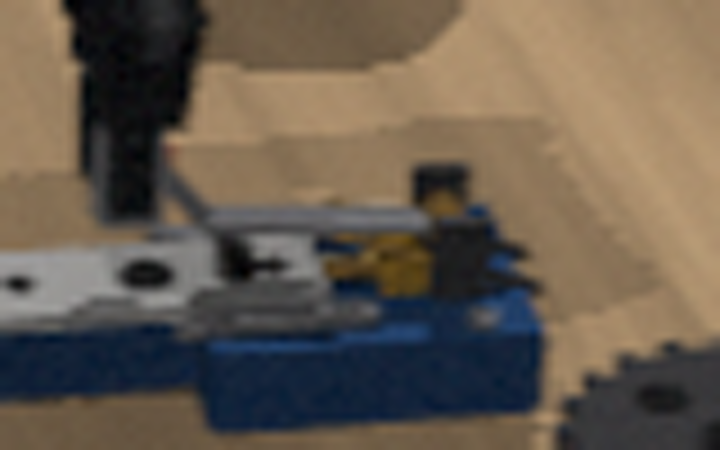

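```bash
python3 -m crank '[{"angular":[0,0,0],"delta_pos":[-0.004,0,0.012],"gripper":0},{"angular":[0,0,0],"delta_pos":[0,0,0],"gripper":0}]'
```

```text
time: 35.0
tool_pos: [0.5446, 0.0973, 0.043]
tool_rot: [-0.001, 0.999, -0.034, -0.001]
contact_force: [-2.9, 8.6, 2.3]
gripper_width: 0.245
```

```bash
python3 -m crank '[{"angular":[0,0,0],"delta_pos":[-0.004,0,0.012],"gripper":0},{"angular":[0,0,0],"delta_pos":[0,0,0],"gripper":0}]'
```

```text
time: 35.25
tool_pos: [0.5445, 0.0973, 0.0427]
tool_rot: [-0.001, 0.999, -0.034, -0.001]
contact_force: [-3.9, 7.4, 2.9]
gripper_width: 0.241
```

```bash
python3 -m crank '[{"angular":[0,0,0],"delta_pos":[-0.003,0,0.012],"gripper":0},{"angular":[0,0,0],"delta_pos":[0,0,0],"gripper":0}]'
```

```text
time: 35.5
tool_pos: [0.5444, 0.0973, 0.0424]
tool_rot: [-0.001, 0.999, -0.034, -0.001]
contact_force: [-4.0, 7.7, 2.8]
gripper_width: 0.242
```

```bash
python3 -m crank '[{"angular":[0,0,0],"delta_pos":[-0.003,0,0.012],"gripper":0},{"angular":[0,0,0],"delta_pos":[0,0,0],"gripper":0}]'
```

```text
time: 35.75
tool_pos: [0.5443, 0.0973, 0.0422]
tool_rot: [-0.001, 0.999, -0.034, -0.001]
contact_force: [-4.5, 8.1, 4.0]
gripper_width: 0.244
```

```bash
python3 -m crank '[{"angular":[0,0,0],"delta_pos":[-0.003,0,0.012],"gripper":0},{"angular":[0,0,0],"delta_pos":[0,0,0],"gripper":0}]'
```

```text
time: 36.0
tool_pos: [0.5441, 0.0973, 0.0414]
tool_rot: [-0.001, 0.999, -0.034, -0.001]
contact_force: [-4.1, 7.7, 1.9]
gripper_width: 0.243
```

```bash
python3 -m crank '[{"angular":[0,0,0],"delta_pos":[-0.003,0,0.012],"gripper":0},{"angular":[0,0,0],"delta_pos":[0,0,0],"gripper":0}]'
python3 - <<'E'
from h import *
st=state()
f=grab_frame("wrist");cv2.imwrite("pics/w28.png",cv2.resize(f[60:260,180:340],None,fx=3,fy=3,interpolation=2)[:,:,::-1])
g=grab_frame("side");cv2.imwrite("pics/s28.png",cv2.resize(g[150:200,240:320],None,fx=9,fy=9,interpolation=2)[:,:,::-1])
E
```

```text
time: 36.25
tool_pos: [0.544, 0.0973, 0.0411]
tool_rot: [-0.001, 0.999, -0.034, -0.001]
contact_force: [-3.6, 6.4, 2.7]
gripper_width: 0.244
```

View pics/w28.png

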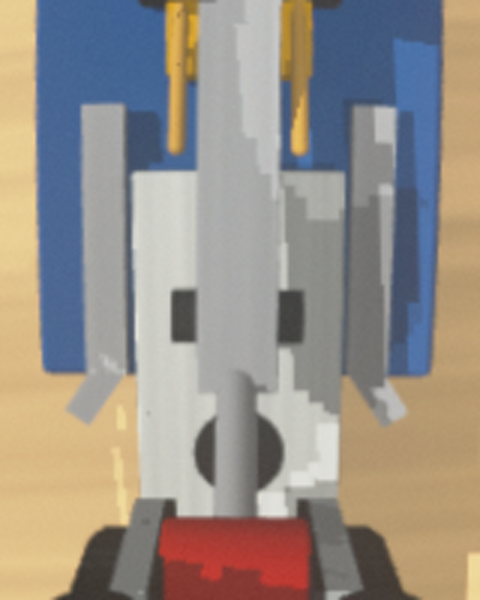

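View pics/s28.png

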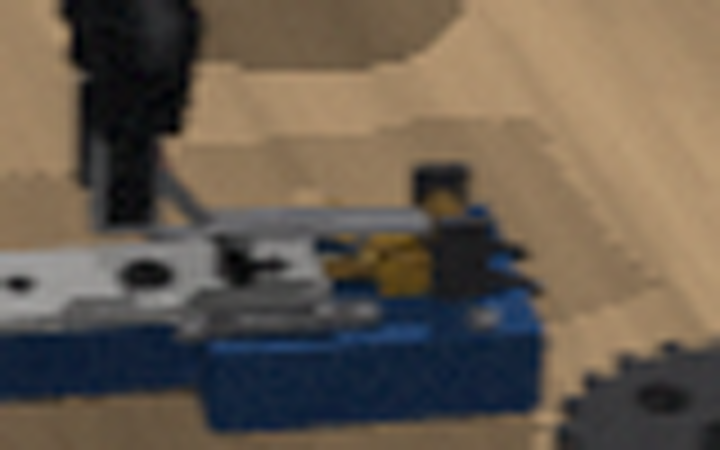

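Run:
```python
import cv2,numpy as np
a=cv2.imread("pics/side0.png")[150:200,240:320]; a=cv2.resize(a,None,fx=8,fy=8,interpolation=2)
b=cv2.imread("pics/s28.png"); b=cv2.resize(b,(640,400)); c=cv2.imread("pics/s25.png");c=cv2.resize(c,(640,400))
cv2.imwrite("pics/cmp.png",np.vstack([a[:300],b[:300]]))
```

```text
(no output)
```

View pics/cmp.png

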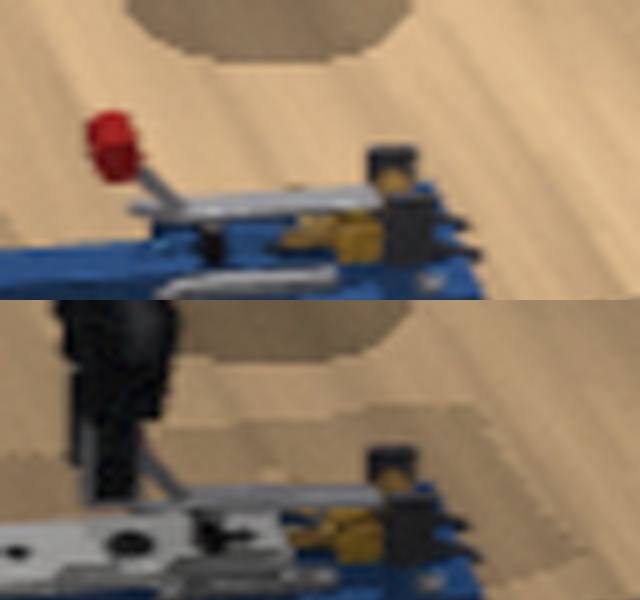

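The foot shows about 1-1.7 px above its shut position, so the clip is at roughly 0.05-0.08 rad and contact is near. Continuing in small steps.

```bash
python3 -m crank '[{"angular":[0,0,0],"delta_pos":[-0.003,0,0.012],"gripper":0},{"angular":[0,0,0],"delta_pos":[0,0,0],"gripper":0}]'
```

```text
time: 36.6
tool_pos: [0.544, 0.0973, 0.041]
tool_rot: [-0.001, 0.999, -0.034, -0.001]
contact_force: [-4.5, 8.0, 3.5]
gripper_width: 0.242
```

```bash
python3 -m crank '[{"angular":[0,0,0],"delta_pos":[-0.003,0,0.012],"gripper":0},{"angular":[0,0,0],"delta_pos":[0,0,0],"gripper":0}]'
```

```text
time: 36.85
tool_pos: [0.544, 0.0973, 0.041]
tool_rot: [-0.001, 0.999, -0.034, -0.001]
contact_force: [-4.8, 8.0, 4.6]
gripper_width: 0.242
```

```bash
python3 -m crank '[{"angular":[0,0,0],"delta_pos":[-0.003,0,0.012],"gripper":0},{"angular":[0,0,0],"delta_pos":[0,0,0],"gripper":0}]'
```

```text
time: 37.1
tool_pos: [0.5439, 0.0973, 0.0409]
tool_rot: [-0.001, 0.999, -0.034, -0.001]
contact_force: [-6.0, 7.4, 6.8]
gripper_width: 0.243
```

```bash
python3 -m crank '[{"angular":[0,0,0],"delta_pos":[-0.003,0,0.012],"gripper":0},{"angular":[0,0,0],"delta_pos":[0,0,0],"gripper":0}]'
```

```text
time: 37.35
tool_pos: [0.544, 0.0973, 0.0409]
tool_rot: [-0.001, 0.999, -0.034, -0.001]
contact_force: [-6.9, 7.0, 8.0]
gripper_width: 0.242
```

Contact: the tool stalls at z = 0.0409 while the force climbs from 3 to 8 N. The foot is on the blank. I ease off a hair, release and rise straight up.

```bash
python3 -m crank '[{"angular":[0,0,0],"delta_pos":[0,0,-0.01],"gripper":0},{"angular":[0,0,0],"delta_pos":[0,0,0],"gripper":0.28},{"angular":[0,0,0],"delta_pos":[0,0,0],"gripper":0.4},{"angular":[0,0,0],"delta_pos":[0,0,0],"gripper":0.6},{"angular":[0,0,0],"delta_pos":[0,0,0],"gripper":0.65},{"angular":[0,0,0],"delta_pos":[0,0,0],"gripper":0.65}]'
python3 - <<'E'
from h import *
go(j2w([-.0355,0,.050]),-3.9)
f=grab_frame("wrist");cv2.imwrite("pics/w29.png",f[:,:,::-1])
E
```

```text
time: 38.1
tool_pos: [0.5445, 0.0955, 0.0402]
tool_rot: [0.0, 0.999, -0.034, -0.0]
contact_force: [-0.2, -0.1, -0.6]
gripper_width: 0.65
t 38.1 pos [0.5445 0.0955 0.0402] yaw -3.95 tilt 0.02 j [-0.0411 -0.0006  0.0402] q6 1.68
 turn z rows of 5deg: -0.01  shift units (3cm) now: [ 0.19 -0.02 -0.33]
 shift units after turn: [ 0.19 -0.02 -0.33]
```

View pics/w29.png

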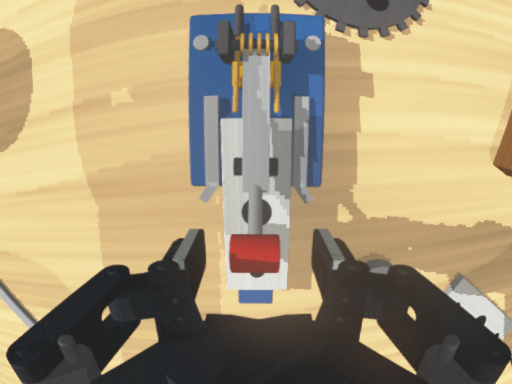

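The jaws are open and clear of the knob at (254,255), with force zero. I rise and check.

```bash
python3 -m crank '[{"angular":[0,0,0],"delta_pos":[0,0,-0.5],"gripper":0.65},{"angular":[0,0,0],"delta_pos":[0,0,-1],"gripper":0.65},{"angular":[0,0,0],"delta_pos":[0,0,-1],"gripper":0.65},{"angular":[0,0,0],"delta_pos":[0,0,-1],"gripper":0.65},{"angular":[0,0,0],"delta_pos":[0,0,-1],"gripper":0.65},{"angular":[0,0,0],"delta_pos":[-0.5,0,0],"gripper":0.65},{"angular":[0,0,0],"delta_pos":[0,0,0],"gripper":0.65},{"angular":[0,0,0],"delta_pos":[0,0,0],"gripper":0.65}]'
python3 - <<'E'
from h import *
go(j2w([-.0355,0,.050]),-3.9)
st=state()
f=grab_frame("wrist");cv2.imwrite("pics/w30.png",f[:,:,::-1])
g=grab_frame("side");cv2.imwrite("pics/s30.png",cv2.resize(g[140:215,230:330],None,fx=7,fy=7,interpolation=2)[:,:,::-1])
t=grab_frame("top");cv2.imwrite("pics/t30.png",t[:,:,::-1])
s=silhouettes("wrist","blank_center")
for x in s[:3]:
    m=x["mask"].astype(np.uint8); c=max(cv2.findContours(m,0,2)[0],key=cv2.contourArea)[:,0]
    P=np.array([w2j(onz("wrist",p,.036,st))[:2] for p in c.astype(float)]); r=cv2.minAreaRect(P.astype(np.float32)*1000); print(round(x["conf"],2),x["bbox"],r)
E
```

```text
time: 39.15
tool_pos: [0.5285, 0.0968, 0.1738]
tool_rot: [0.0, 0.999, -0.034, -0.001]
contact_force: [-0.3, -0.4, -0.7]
gripper_width: 0.65
t 39.15 pos [0.5285 0.0968 0.1738] yaw -3.93 tilt 0.14 j [-0.0571 -0.0005  0.1738] q6 1.68
 turn z rows of 5deg: -0.01  shift units (3cm) now: [ 0.73 -0.02  4.12]
 shift units after turn: [ 0.72 -0.02  4.13]
0.9 [236.0, 101.4, 277.0, 206.6] ((-31.86989974975586, -0.27718162536621094), (108.41220092773438, 39.98141098022461), 0.5426067113876343)
0.89 [377.9, 214.0, 465.8, 290.8] ((-159.4365997314453, -217.47677612304688), (149.3965301513672, 53.661460876464844), 56.3231315612793)
0.83 [442.9, 0.0, 472.6, 21.8] ((153.20928955078125, -242.6822509765625), (26.3843936920166, 49.45044708251953), 15.503944396972656)
```

View pics/w30.png

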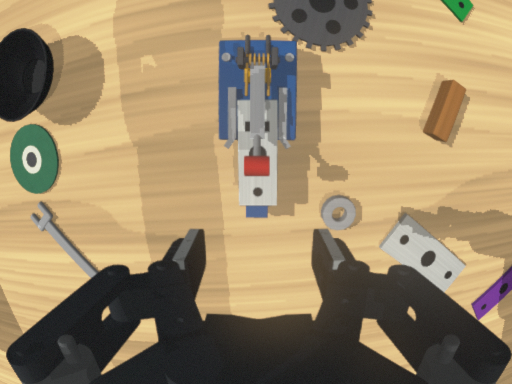

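View pics/s30.png

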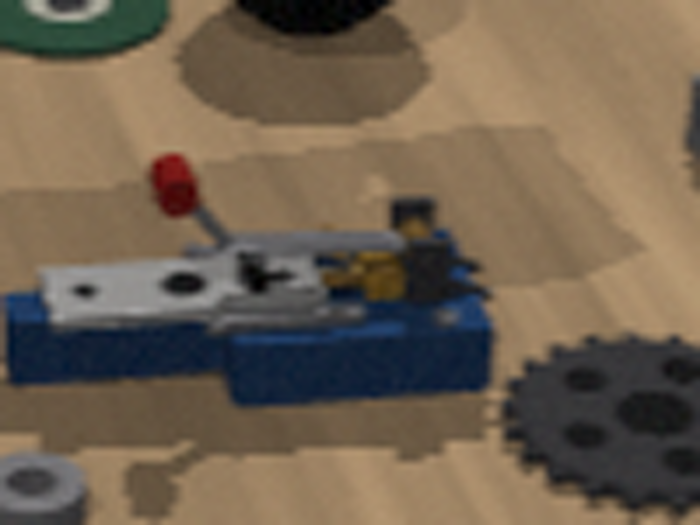

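View pics/t30.png

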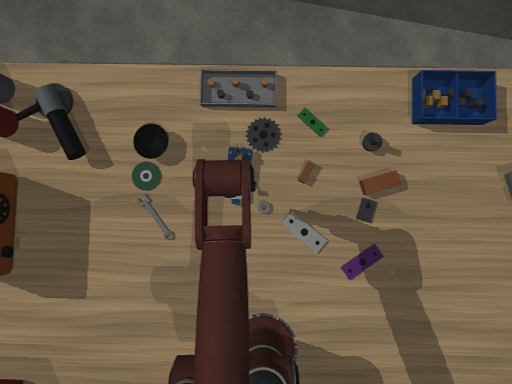

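The clip is shut on the blank. The knob is about 2 px (6 mm) higher than quite shut, i.e. about 0.06 rad, and the bystanders are unmoved. I make sure the blank did not creep from the screw by comparing its edges with the side picture from before lowering.

Run:
```python
from h import *
a=cv2.resize(cv2.imread("pics/s20.png"),(130,130),interpolation=cv2.INTER_AREA)  # offset 220,90
g=grab_frame("side")[:,:,::-1]; b=g[90:220,220:350]
ga=cv2.cvtColor(a,6).astype(np.float32); gb=cv2.cvtColor(np.ascontiguousarray(b),6).astype(np.float32)
for nm,(y0,y1,x0,x1) in {"rear part of blank":(82,100,10,30),"jig ref":(92,108,60,82)}.items():
    p,r=cv2.phaseCorrelate(ga[y0:y1,x0:x1],gb[y0:y1,x0:x1],cv2.createHanningWindow((x1-x0,y1-y0),cv2.CV_32F)); print(nm,np.round(p,3),round(r,2))
S=[x for x in landmark_of("side","clip_knob")[:1]]; print(S)
o,d=ray("side",((175+.5)/7-.5+230,(185+.5)/7-.5+140)); q=w2j(o); e=w2j(o+d)-q; k=q-e*q[1]/e[1]; print("knob",k,"clip",np.arctan2(k[2]-.048,.060-k[0])-.2637)
st=state();print(st["time"],st["joint_vel"].round(4))
```

```text
rear part of blank [0.032 0.068] 0.98
jig ref [0.114 0.062] 1.07
[{'pixel': [254.9, 165.5], 'conf': 0.52}]
knob [-0.03699647  0.          0.08162156] clip 0.0699664155495337
39.45 [ 0.0002 -0.0026 -0.0025 -0.001  -0.0015 -0.0008]
```

The blank has not shifted (under 0.1 px, about 0.3 mm) and the clip measures 0.07 rad. Handing in.

```bash
python3 -c "
from plant import *
print(job_done())"
```

```text
the job is handed in; nothing more can be done
None
```

I lifted the clip by its knob until it stayed up. I then slid the small aluminium blank in against the stop screw, lowered the clip onto it, released it, and handed the job in at about 39.5 s. The hand-in gives no verdict.

**How gently it went**
- **Screw:** the measured tool force at the screw reached 4 N, against the 15 N limit.
- **Clip on blank:** I lowered the clip along its arc and let go only once the foot was resting on the blank. At contact the tool force rose from about 3 N to 8 N, which I put at roughly 15 N on the blank, under the 25 N limit.

**Last checks before hand-in**
- **Blank:** it sits square in the channel, within about 0.3 mm sideways, and it shifted less than about 0.3 mm while the clip was lowered.
- **Screw contact:** I saw the blank touching the screw when I released it. Afterwards the clip arm hid the screw in the wrist view, so the 1.5 mm gap limit rests on that no-shift comparison.
- **Clip:** the angle measured about 0.06–0.07 rad from the side picture. The foot's pressing force could not be measured directly.
- **Other things:** they look unmoved in the pictures, and the open gripper is clear of everything.

**What went wrong or disagreed**
- **Fingertip position:** the fingertips are about 20 mm behind the reported TCP, not 17 mm ahead as stated. My first pinch closed on air above the knob, touching nothing, and I worked from the pictures after that.
- **Lowering arc:** partway down, my path ran slightly inside the clip's true arc and gave about 14 N of sideways force, which I corrected.
- **Contact height:** the foot met the blank about 6 mm lower in tool height than I had computed, so I relied on the force rise and the side view there.

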